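# Hang the spanner back on its hook in the low tool locker and shut the door

### The arm

A 6-joint arm with a two-finger parallel gripper is mounted at the origin on a cart in front of the work surface, level with it; the furniture and walls round the work are solid. World frame = base frame: x ahead of the robot, y to its left, z up, the work surface at z = 0. Lengths are in m, angles in degrees, forces in N, time in s.
With the tool pointing down it reaches from about 0.15 to 0.775 m from the base axis. Payload 6.1 kg.
Tool frame: the origin (TCP) lies midway between the tips of the shut fingers; the grasp point (between the pads) lies 19 mm behind it (robot.grip_point_offset is the y of the grasp point in the tool frame, in m); y points along the fingers, x is the direction in which the jaws open and shut, and the axes are right-handed (so a half turn about y gives the same grasp; the last joint's range is limited). The gripper opens to 85 mm and grips with 20 to 120 N. Pads are 22 mm wide; open, the fingers measure 114 mm over their backs; the gripper's body (76 mm by 85 mm) begins 54 mm behind the grasp point. The pads swing forward as they close: fully open they stand 13 mm farther back than shut.
Start: joints at [73.625, 7.208, -2.269, 80.523, 0, 90], TCP at [0.148, 0.504, 0.231] pointing down, gripper open.
Joint ranges: [-155.77, 155.77], [-54.66, 111.73], [-72.52, 77.12], [-102.08, 115.82], [-83.92, 84.16], [-180, 180]. Speed limits (degrees/s): [136.94, 136.94, 172.46, 180, 180, 180].

### API

Orientations are given as a 3x3 rotation matrix whose columns are the frame's x, y, z axes.
In Python, from rig import sensors, camera, camera_model, ticket, robot gives the robot as it stands.
- The arm moves only by the tool play_rows, never from a script. Its argument "moves" is one flat list of numbers, 6 for each row, row after row: the shift along the tool's x, y, z in cm, then the turn, a rotation vector about the tool's x, y, z in rad. In form: [dx, dy, dz, rx, ry, rz, dx, dy, dz, rx, ry, rz, ...]. A call has 1 to 12 rows; each row is the pose to reach, as a shift and turn from the pose measured when the call began, along the tool's axes at that moment; what a row does not reach only later rows make up. A row lasts 1/8 s, in which the tool goes at most 62.5 mm and 10.7 degrees, less where a joint would pass 70% of its speed; a pose out of reach is approached as far as the arm can. A call with a gripper value outside its range is refused whole. "hand" is the closure, from 0 (fully open) to 1 (shut), set as the call begins (left out, the last holds). The fingers move at their own pace and stop on an object; "grip_force" is the grip in N (left out, the last holds). Time passes only in rows, so rows that repeat a pose let the fingers close. It gives the time, the measured TCP pose, the force and the opening at its end, in the units of the state.
- sensors.read_state(): the state, without advancing time (a new reading comes with each control period).
- camera(name): name is "side" or "top" or "wrist"; returns the picture (480x640x3 uint8, red, green, blue); there is no depth.
- camera_model(name): a dict with "intrinsics" (3x3 intrinsics, pixels), "dist_coeffs" ([k1, k2, p1, p2, k3] as OpenCV has them; the pictures are not rectified), "eye" and "attitude" of the camera in the world; the wrist camera has in their place "hand_eye" (4x4, takes a point from camera to tool coordinates, whose origin is the TCP and whose axes are the tool frame's). Camera axes: x right, y down, z forward; pixel columns grow to the right and rows downward; lengths in m; the calibration is good to about 2 mm. A picture is of the moment at which its call begins: read the wrist's pose just before it. camera_model takes no time and is no camera call.
- ticket.job_done(): hands the job in, once; it reports no verdict.
The state is a dict: "clock": time; "joints": joint angles; "qd": joint speeds; "joint_torque": joint torques, N m; "tcp_pos": TCP position; "tool_rot": TCP orientation; "wrist_force": force on the tool from outside, world axes, zero at the start; "ft_torque": the same for the moment, N m; "width": finger opening in m.
Only numpy, scipy, OpenCV 4.12 (cv2) and the standard library are available. Lean on these libraries where they do the work, as an engineer would, in place of code of your own. Each camera call takes 0.05 s, during which the arm holds its last target.

### The job

Put the loose spanner away: reach it into the low steel locker, ring end first and tilted to pass under the roof, and hang it by its ring on the free middle hook so that it hangs straight down by itself. Be gentle, never forcing the spanner against the locker or the light hook, which must be felt for because its strip sits somewhat to one side; then shut the locker door fully, and leave the other things on the bench and on the locker where they are.

Things in the scene. Friction and masses are not known exactly. Their poses are not given: they have to be found in the camera images.
- locker: fixed grey steel tool locker, outside 117 (x) x 320 (y) x 270 mm (z), sheet 5 mm; origin: centre of its underside; own -x is the open front (edge at x -58.5). Inside: floor z 5, roof z 265, back wall x 53.5, sides y +-155. A strip on the back wall carries three hooks 115 mm apart; smaller spanners hang for good on the outer two, the middle one is free. Over 16 N from the spanner is forcing it
- hook_nominal (a point): point in the locker's middle plane (y 0) on the strip's front face, at locker x 49.5, z 200: where the middle hook would spring from if the strip were centred. The strip is screwed through slots, so the hook really stands anywhere up to 26 mm to either side in y (not measured: feel or look for it); its x and z are exact, it is rigid. Axes as the locker's
- tip_nominal (a point): likewise, top of the hook's tip if centred: locker x 16.5, z 237, 28 mm under the roof. Hook: 6 mm round steel wire; its middle line runs in locker x, z (mm) from 49.5, 200 out and up to 22.5, 210, then turns up to 16.5, 234 (rounded end). A spanner hung on it slides down the slope till its ring is near the strip, ring centre about z 197
- roof_edge (a point): middle of the lower front edge of the roof, which the spanner must pass under (locker x -58.5, z 265); the hook's tip is 75 mm behind it. Axes as the locker's
- door_hinge (a point): point on the door's vertical hinge line, at half the door's height (z 135), at the locker's front right edge (locker x -58.5, y -158). Axes as the locker's
- locker_door (a joint): door angle in rad: 0 shut, 1.57 straight out towards the locker's -x, more leans away to the right (-y). Starts wide open (1.9 to 2.4), stays where left (friction 0.12 N m). Door 316 mm wide from the hinge, z 6 to 264, 9 mm thick; its outer face bears a knob 20 mm from the free edge, 21 mm proud, at z 131. Push that face to shut it
- spanner_ring (a point): centre of the ring of the loose steel combination spanner, the only one on the bench, lying flat. Ring 30 mm outside, hole 17 mm, 11 mm thick (rests on the bench). Axes: x along the shank from jaw to ring, z the hole's axis. 175 mm from here to the jaw tips; shank 13 wide, 7 thick, at half the ring's thickness (underside 2 mm off the bench); jaw 31 wide, at 130 to 175 mm. About 0.12 kg
- spanner_grip (a point): a point of the same spanner on the middle line of the shank, 110 mm from the ring centre, the place to grip (across the 13 mm width)
- spanner: the same spanner; origin under its shank, 100 mm from the ring centre; x along the shank to the ring, z the hole's axis
- flux_tin: round red tin, 57 mm wide, 20 high, standing on the back of the locker's roof; leave it there. Origin: centre of its underside
- screwdriver_blue: blue screwdriver lying on the bench in front of the opened amplifier; leave it
- tape_black: roll of black tape on the bench by the vice; leave it
- battery_pack: small blue battery block, 35 x 50 x 54 mm, standing on the bench to the right of the locker; leave it

How it is judged (in metres and radians):
On the way, in this order (a step that is already met when the one before it is completed fails the run):
1. the spanner is lifted off the bench (height (world z) of spanner_ring above 0.06 m), for 0.1 s.
2. the spanner hangs straight down from the middle hook, let go, while the door is still open (x of spanner_ring in the frame of locker between 0.02 and 0.056 m and y of spanner_ring in the frame of locker between -0.038 and 0.038 m and z of spanner_ring in the frame of locker between 0.185 and 0.215 m and angle between spanner's own x axis and vertical below 0.35 rad and contact force between spanner and the fingers below 0.05 N and value of joint locker_door above 0.6 rad), for 0.2 s.
At the end, for the whole second after the job is handed in: the spanner hangs at rest by its ring from the middle hook (ring centre behind the upturned tip, 185 to 215 mm above the bench, within 38 mm of the locker's middle; shank within 0.35 rad of vertical) and the door is shut to within 0.05 rad (x of spanner_ring in the frame of locker between 0.02 and 0.056 m and y of spanner_ring in the frame of locker between -0.038 and 0.038 m and z of spanner_ring in the frame of locker between 0.185 and 0.215 m and angle between spanner's own x axis and vertical below 0.35 rad and linear speed of spanner below 0.05 m/s and value of joint locker_door below 0.05 rad); the robot touches nothing.
It fails at once if the spanner is forced against the locker or its hook with more than 16 N (contact force between spanner and locker above 16 N).
It fails at once if a bystander is moved by more than 30 mm (distance of any of flux_tin, screwdriver_blue, tape_black, battery_pack from where it was at the start of the episode above 0.03 m).
It also fails if it takes over 72 s, if anything falls off the work surface, if the arm or the gripper's body presses on something with over 40 N, if the wrist force passes 120 N, or if a joint passes its speed limit or range.

## Working session

There is one attempt and no reset: what is moved stays moved. The work goes in short steps, Python scripts to look and compute and a tool call to move; the robot and the scene stay as the last step left them, time stands still between calls to the robot, and variables do not carry over. Pictures are saved under pics/ and viewed, and the job is handed in when it is done.

Besides the shell and the picture viewer there is one more tool, called as name(argument=value, ...), one argument or row to a line, values as JSON. play_rows: Moves the arm, as the interface text tells. Its arguments: {"type":"object","properties":{"moves":{"type":"array"},"hand":{"type":"number"},"grip_force":{"type":"number"}},"required":["moves"]}

```bash
ls; mkdir -p pics; cat > s.py <<'E'
import cv2,numpy as np,json
from rig import sensors,camera,camera_model,ticket,robot
def snap(n,f):
    im=camera(n); cv2.imwrite('pics/'+f,im[:,:,::-1]); return im
E
python3 - <<'E'
from s import *
for n in ['side','top','wrist']:
    snap(n,n+'0.png'); m=camera_model(n); print(n,{k:np.round(v,4).tolist() for k,v in m.items()})
print(sensors.read_state()); print(robot.grip_point_offset)
E
```

```text
pics
side {'intrinsics': [[584.5651, 0.0, 319.6616], [0.0, 584.5651, 248.0964], [0.0, 0.0, 1.0]], 'dist_coeffs': [-0.1333, 0.0, 0.0, 0.0, 0.0], 'eye': [0.5275, -1.0868, 1.1158], 'attitude': [[0.9994, -0.0255, 0.0222], [-0.0333, -0.6352, 0.7716], [-0.0055, -0.7719, -0.6357]]}
top {'intrinsics': [[472.4842, 0.0, 312.8677], [0.0, 472.4842, 229.9054], [0.0, 0.0, 1.0]], 'dist_coeffs': [-0.0292, 0.0, 0.0, 0.0, 0.0], 'eye': [0.425, 0.0238, 1.3345], 'attitude': [[-0.0202, -0.9949, 0.099], [-0.9998, 0.0196, -0.007], [0.005, -0.0992, -0.9951]]}
wrist {'intrinsics': [[367.8721, 0.0, 327.1342], [0.0, 367.8721, 242.075], [0.0, 0.0, 1.0]], 'dist_coeffs': [-0.031, 0.0, 0.0, 0.0, 0.0], 'hand_eye': [[1.0, -0.0002, -0.0006, 0.0006], [0.0006, -0.3023, 0.9532, -0.1443], [-0.0004, -0.9532, -0.3023, 0.0795], [0.0, 0.0, 0.0, 1.0]]}
{'clock': 0.15, 'joints': array([ 7.36267957e+01,  7.23405818e+00, -2.31270538e+00,  8.05239391e+01,
        1.99196415e-04,  8.99984928e+01]), 'qd': array([-0.00699157, -0.1221494 ,  0.19002596,  0.06102733,  0.00167992,
       -0.0465392 ]), 'joint_torque': array([-1.26926298e-03, -4.36269486e+01,  3.53152227e+01,  1.34372569e-02,
        1.10291746e-04,  7.24540534e-07]), 'tcp_pos': array([0.14790389, 0.50340704, 0.23070396]), 'tool_rot': array([[ 2.81867328e-01, -3.51189682e-04, -9.59453327e-01],
       [ 9.59452597e-01, -1.18297060e-03,  2.81867547e-01],
       [-1.23399405e-03, -9.99999239e-01,  3.50909132e-06]]), 'wrist_force': array([-0.15795353,  0.05485342, -0.51860016]), 'ft_torque': array([ 0.05562076, -0.05185798, -0.03937158]), 'width': 0.08529340703133925}
-0.0187
```

View pics/side0.png

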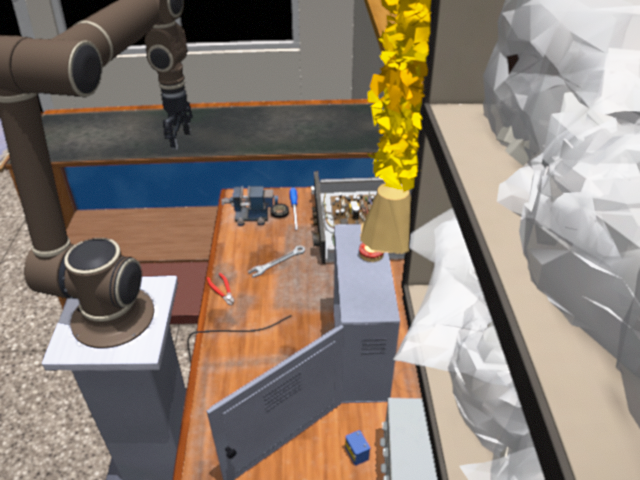

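View pics/top0.png

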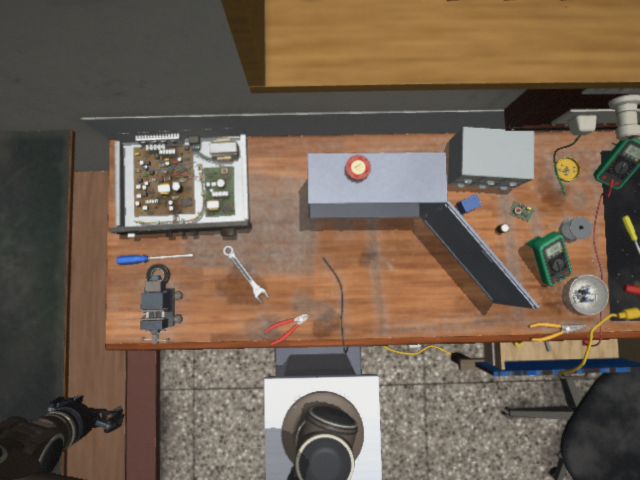

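View pics/wrist0.png

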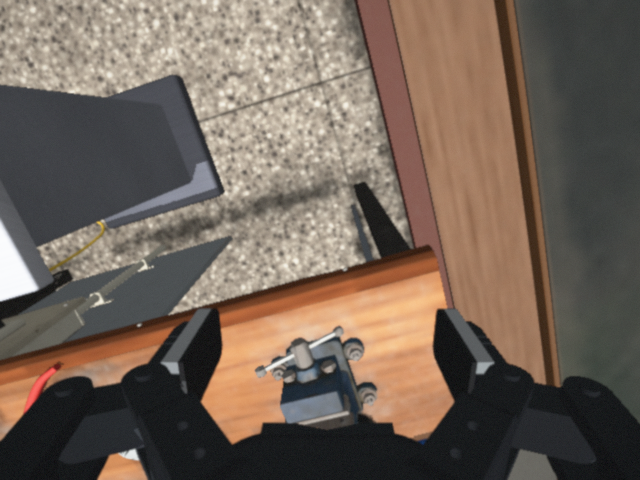

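```bash
python3 - <<'E'
import cv2
t=cv2.imread('pics/top0.png'); s=cv2.imread('pics/side0.png')
cv2.imwrite('pics/t1.png',cv2.resize(t[130:320,290:550],None,fx=3,fy=3,interpolation=2))
cv2.imwrite('pics/t2.png',cv2.resize(t[235:310,210:285],None,fx=8,fy=8,interpolation=2))
cv2.imwrite('pics/s2.png',cv2.resize(s[235:285,235:315],None,fx=9,fy=9,interpolation=2))
cv2.imwrite('pics/s1.png',cv2.resize(s[210:480,200:400],None,fx=2.2,fy=2.2,interpolation=2))
E
```

```text
(no output)
```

View pics/t1.png

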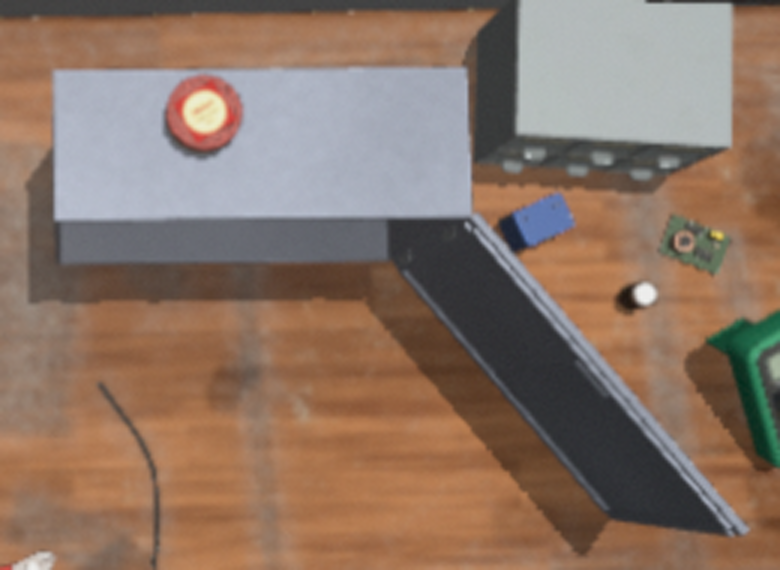

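View pics/t2.png

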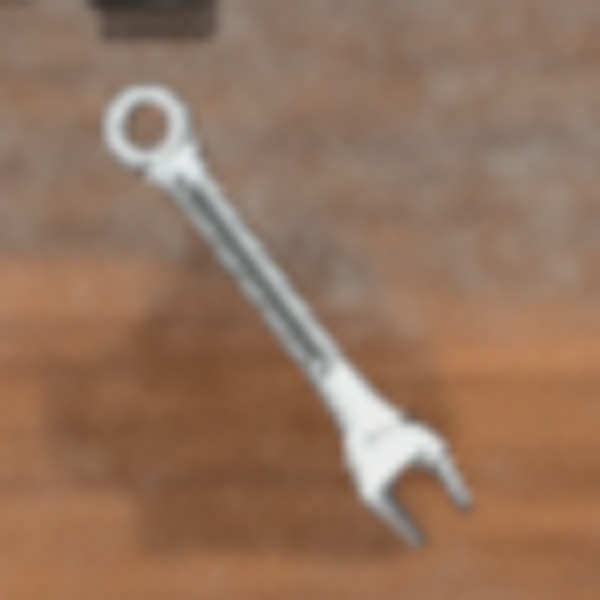

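View pics/s2.png

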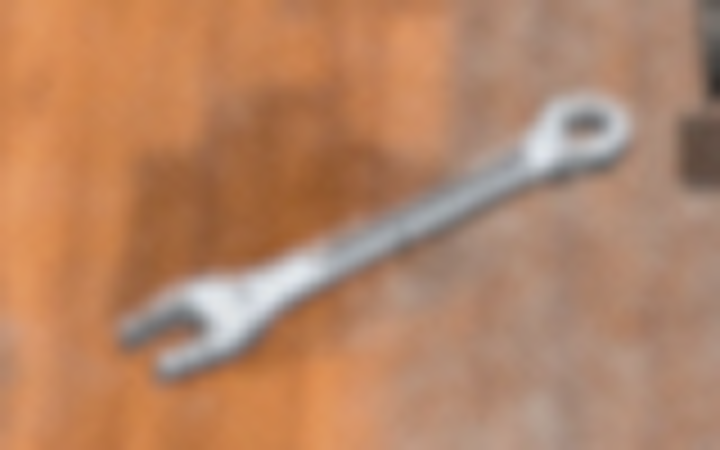

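View pics/s1.png

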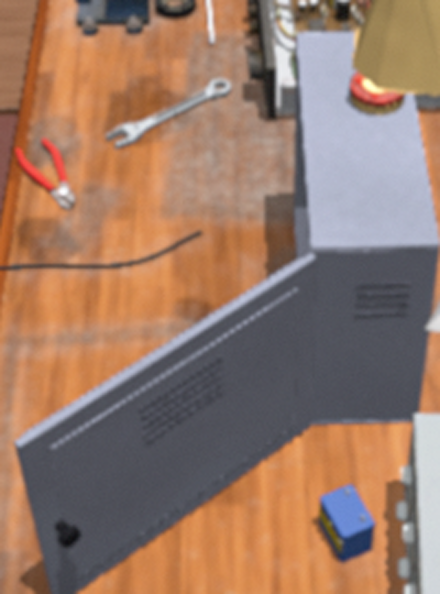

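```bash
cat >> s.py <<'E'
def ray(n,p):
    m=camera_model(n); K=np.array(m['intrinsics']);d=np.array(m['dist_coeffs'])
    q=cv2.undistortPoints(np.array([[p]],float),K,d)[0,0]
    return np.array(m['eye']),np.array(m['attitude'])@np.array([q[0],q[1],1.])
def atz(n,p,z):
    o,v=ray(n,p); return o+v*(z-o[2])/v[2]
def proj(n,P,T=None):
    m=camera_model(n); K=np.array(m['intrinsics']);d=np.array(m['dist_coeffs'])
    P=np.atleast_2d(np.array(P,float))
    if n=='wrist':
        H=np.array(m['hand_eye']); T=T@H; R=T[:3,:3];e=T[:3,3]
    else: R=np.array(m['attitude']);e=np.array(m['eye'])
    Pc=(P-e)@R
    return cv2.projectPoints(Pc,np.zeros(3),np.zeros(3),K,d)[0].reshape(-1,2)
def tool():
    s=sensors.read_state();T=np.eye(4);T[:3,:3]=s['tool_rot'];T[:3,3]=s['tcp_pos'];return T
E
python3 - <<'E'
from s import *
np.set_printoptions(precision=4,suppress=True)
c=lambda u,s,o:((np.array(u)+.5)/s-.5+np.array(o))
for u in [(53,70),(467,68),(471,216),(54,219)]: print('top',atz('top',c(u,3,(290,130)),.27))
for u in [(741,530),(732,536),(474,218)]: print('doortop',atz('top',c(u,3,(290,130)),.264))
for u in [(314,255),(435,246),(417,36),(298,31)]: print('side',atz('side',c(u,2.2,(200,210)),.27))
print('door', atz('side',c((18,443),2.2,(200,210)),.264))
for u in [(146,125),(418,540),(465,500)]: print('sp',atz('top',c(u,8,(210,235)),.011))
for u in [(584,123),(125,335),(162,372)]: print('sp side',atz('side',c(u,9,(235,235)),.011))
E
```

```text
top [0.7091 0.0255 0.27  ]
top [ 0.7051 -0.2935  0.27  ]
top [ 0.5898 -0.2909  0.27  ]
top [0.5935 0.0269 0.27  ]
doortop [ 0.3478 -0.4865  0.264 ]
doortop [ 0.3435 -0.4793  0.264 ]
doortop [ 0.5891 -0.2949  0.264 ]
side [ 0.5938 -0.3014  0.27  ]
side [ 0.7034 -0.2951  0.27  ]
side [0.7259 0.0158 0.27  ]
side [0.5973 0.0298 0.27  ]
door [ 0.3487 -0.4897  0.264 ]
sp [0.5043 0.2541 0.011 ]
sp [0.3584 0.1602 0.011 ]
sp [0.3718 0.1437 0.011 ]
sp side [0.506 0.256 0.011]
sp side [0.3603 0.1565 0.011 ]
sp side [0.373  0.1386 0.011 ]
```

```bash
cat >> s.py <<'E'
from scipy.spatial.transform import Rotation as Ro
def Rt(az,tilt):
    # spanner/tool-z azimuth az, elevation tilt (deg); tool y points down when tilt 0; tool x = y cross z
    a,t=np.radians(az),np.radians(tilt)
    h=np.array([np.cos(a),np.sin(a),0]);u=np.array([0,0,1.])
    z=h*np.cos(t)+u*np.sin(t); y=h*np.sin(t)-u*np.cos(t)
    return np.stack([np.cross(y,z),y,z],1)
def go(p,R,T=None):
    T=tool() if T is None else T
    d=T[:3,:3].T@(np.array(p)-T[:3,3])*100
    r=Ro.from_matrix(T[:3,:3].T@R).as_rotvec()
    print('MOVE',np.round(d,2).tolist(),np.round(r,4).tolist())
E
python3 - <<'E'
from s import *
go([.417,.189,.12],Rt(37,0))
E
```

```text
MOVE [-22.57, 11.1, -34.68] [0.0014, 2.2101, -0.0007]
```

play_rows(
  moves=[-22.5,11.1,-34.7,0,2.21,0,-22.5,11.1,-34.7,0,2.21,0,-22.5,11.1,-34.7,0,2.21,0,-22.5,11.1,-34.7,0,2.21,0,-22.5,11.1,-34.7,0,2.21,0,-22.5,11.1,-34.7,0,2.21,0,-22.5,11.1,-34.7,0,2.21,0,-22.5,11.1,-34.7,0,2.21,0,-22.5,11.1,-34.7,0,2.21,0,-22.5,11.1,-34.7,0,2.21,0,-22.5,11.1,-34.7,0,2.21,0,-22.5,11.1,-34.7,0,2.21,0],
  hand=0.4,
)

```text
clock: 1.65
tcp_pos: [0.4172, 0.1895, 0.1197]
tool_rot: [[0.598, -0.001, 0.802], [-0.802, -0.001, 0.598], [0.001, -1.0, -0.002]]
wrist_force: [-0.4, 0.2, -0.0]
width: 0.0512
```

```bash
python3 - <<'E'
from s import *
np.set_printoptions(precision=4,suppress=True)
T=tool(); print(T, sensors.read_state()['joints'],sensors.read_state()['width']); im=snap('wrist','w1.png')
E
```

```text
[[ 0.5976 -0.0009  0.8018  0.4172]
 [-0.8018 -0.0014  0.5976  0.1895]
 [ 0.0006 -1.     -0.0015  0.1197]
 [ 0.      0.      0.      1.    ]] [ 24.4559   1.5266 -22.5388  66.0131  -0.0508 167.7571] 0.05122429868178908
```

View pics/w1.png

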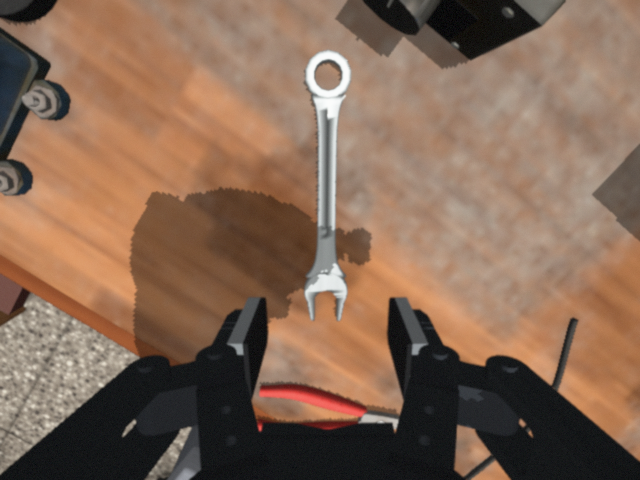

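```bash
cat >> s.py <<'E'
def wray(p,T):
    m=camera_model('wrist'); K=np.array(m['intrinsics']);d=np.array(m['dist_coeffs'])
    q=cv2.undistortPoints(np.array([[p]],float),K,d)[0,0]
    C=T@np.array(m['hand_eye']); return C[:3,3],C[:3,:3]@np.array([q[0],q[1],1.])
def watz(p,z,T):
    o,v=wray(p,T); return o+v*(z-o[2])/v[2]
E
python3 - <<'E'
from s import *
np.set_printoptions(precision=4,suppress=True)
T=tool()
a=watz((327.5,74),.009,T);b=watz((312,319),.008,T);c=watz((340,319),.008,T);m=(b+c)/2
d=a-m; print(a,m,np.linalg.norm(d),np.degrees(np.arctan2(d[1],d[0])))
u=d/np.linalg.norm(d); g=a-.11*u; print(g)
az=np.degrees(np.arctan2(d[1],d[0]))
go([g[0],g[1],.0025],Rt(36.6,0))
E
```

```text
[0.503  0.2549 0.009 ] [0.3606 0.1512 0.008 ] 0.17621212718823007 36.087573713948196
[0.4141 0.1902 0.0084]
MOVE [-0.25, 11.72, -0.19] [0.0016, -0.0022, 0.0006]
```

play_rows(
  moves=[-0.15,6,-0.1,0,0,0,-0.15,10.5,-0.1,0,0,0,-0.15,11.7,-0.1,0,0,0,-0.15,11.7,-0.1,0,0,0],
)

```text
clock: 2.2
tcp_pos: [0.4153, 0.1898, 0.0028]
tool_rot: [[0.595, -0.002, 0.804], [-0.804, -0.002, 0.595], [0.0, -1.0, -0.003]]
wrist_force: [0.3, 0.2, 0.4]
width: 0.0513
```

play_rows(
  moves=[0,0,0,0,0,0,0,0,0,0,0,0,0,0,0,0,0,0,0,0,0,0,0,0,0,0,0,0,0,0],
  hand=1,
  grip_force=40,
)

```text
clock: 2.82
tcp_pos: [0.4164, 0.1904, 0.0045]
tool_rot: [[0.595, 0.001, 0.804], [-0.804, -0.0, 0.595], [0.001, -1.0, 0.0]]
wrist_force: [-1.6, -0.7, 6.1]
width: 0.0111
```

play_rows(
  moves=[0,-3,0,0,0,0,0,-8,0,0,0,0,0,-14,0,0,0,0,0,-14,0,0,0,0,0,-14,0,0,0,0],
)

```text
clock: 3.45
tcp_pos: [0.4162, 0.1904, 0.1444]
tool_rot: [[0.595, 0.001, 0.804], [-0.804, -0.0, 0.595], [0.001, -1.0, 0.001]]
wrist_force: [-0.0, 1.4, -1.5]
width: 0.011
```

```bash
python3 - <<'E'
from s import *
np.set_printoptions(precision=4,suppress=True)
T=tool(); im=snap('wrist','w2.png')
np.save('x.npy',T)
P=[T@[0,y,z,1] for y in (-.004,) for z in (0,.11,.095,.125)]
print(proj('wrist',np.array(P)[:,:3],T))
E
```

```text
[[332.0114 313.2016]
 [333.1444  22.8021]
 [332.973   70.3882]
 [333.3191 -27.5878]]
```

View pics/w2.png

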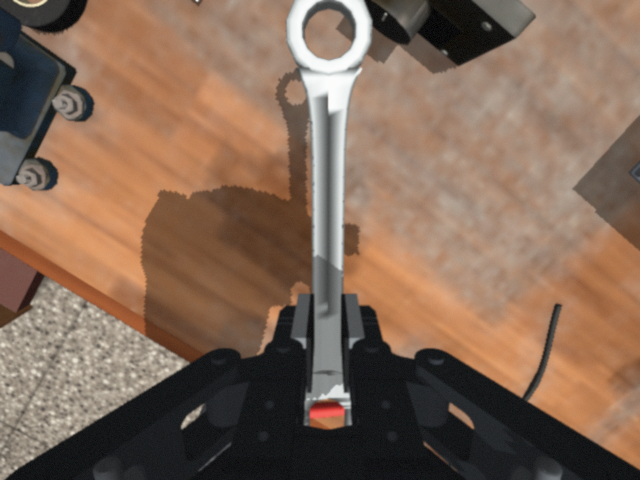

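```bash
python3 - <<'E'
from s import *
go([.53,-.08,.14],Rt(-0.7,80))
E
```

```text
MOVE [28.52, 0.37, -6.89] [1.3442, 0.5398, -0.4517]
```

play_rows(
  moves=[28.5,0.4,-6.9,1.344,0.54,-0.452,28.5,0.4,-6.9,1.344,0.54,-0.452,28.5,0.4,-6.9,1.344,0.54,-0.452,28.5,0.4,-6.9,1.344,0.54,-0.452,28.5,0.4,-6.9,1.344,0.54,-0.452,28.5,0.4,-6.9,1.344,0.54,-0.452,28.5,0.4,-6.9,1.344,0.54,-0.452,28.5,0.4,-6.9,1.344,0.54,-0.452,28.5,0.4,-6.9,1.344,0.54,-0.452,28.5,0.4,-6.9,1.344,0.54,-0.452,28.5,0.4,-6.9,1.344,0.54,-0.452],
)

```text
clock: 4.88
tcp_pos: [0.5937, -0.1049, 0.1994]
tool_rot: [[0.003, 0.97, 0.241], [-1.0, 0.004, -0.003], [-0.004, -0.241, 0.97]]
wrist_force: [-4.5, 1.1, -4.0]
width: 0.0107
```

```bash
python3 - <<'E'
from s import *
np.set_printoptions(precision=4,suppress=True)
T=tool(); im=snap('wrist','w3.png'); print(T,sensors.read_state()['joints'],sensors.read_state()['clock'])
np.save('w3.npy',T); snap('side','s3.png')
E
```

```text
[[ 0.0033  0.9705  0.2412  0.5937]
 [-1.      0.0043 -0.0035 -0.1049]
 [-0.0044 -0.2411  0.9705  0.1994]
 [ 0.      0.      0.      1.    ]] [-19.0777 -11.7479 -72.5251 -46.0593  18.7188 175.4318] 4.925
```

View pics/w3.png

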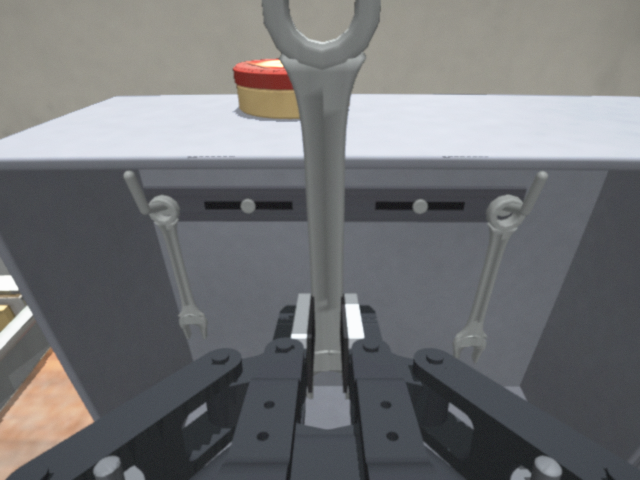

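View pics/s3.png

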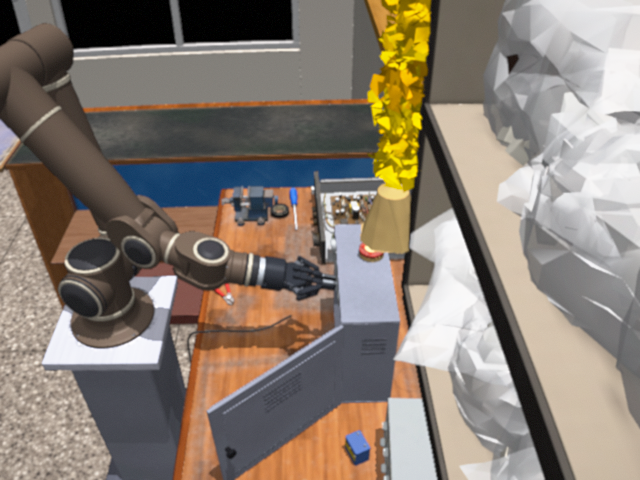

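```bash
python3 - <<'E'
import cv2
t=cv2.imread('pics/w3.png')
a=cv2.resize(t[150:260,100:230],None,fx=5,fy=5,interpolation=2);b=cv2.resize(t[150:260,450:580],None,fx=5,fy=5,interpolation=2)
cv2.imwrite('pics/w3c.png',cv2.resize(cv2.hconcat([a,b]),None,fx=.6,fy=.6))
E
```

```text
(no output)
```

View pics/w3c.png

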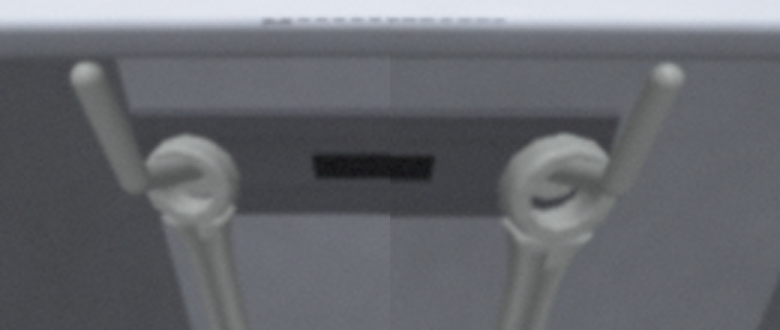

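```bash
python3 - <<'E'
from s import *
np.set_printoptions(precision=4,suppress=True)
T=np.load('w3.npy')
L=np.eye(4);a=-.0117;L[:3,:3]=Ro.from_euler('z',a).as_matrix();L[:3,3]=[.650,-.133,0]
Li=np.linalg.inv(L)
def onx(p,x):
    o,v=wray(p,T);o=(Li@[*o,1])[:3];v=Li[:3,:3]@v
    return o+v*(x-o[0])/v[0]
for p in [(128.3,173.3),(542,174.5)]: print(onx(p,.0165))
for p in [(248,206),(420,206),(204,205),(292,206),(376,206),(464,205)]: print('strip',onx(p,.0495))
for p in [(0,163),(150,162),(320,161),(500,161),(639,163)]: print('roofedge',onx(p,-.0585))
go([.56,-.105,.28],T[:3,:3])
E
```

```text
[0.0165 0.1423 0.2362]
[ 0.0165 -0.0908  0.236 ]
strip [0.0495 0.0846 0.1996]
strip [ 0.0495 -0.0334  0.2   ]
strip [0.0495 0.1152 0.2003]
strip [0.0495 0.0542 0.1997]
strip [ 0.0495 -0.0034  0.1999]
strip [ 0.0495 -0.0634  0.2009]
roofedge [-0.0585  0.1431  0.2689]
roofedge [-0.0585  0.0889  0.2688]
roofedge [-0.0585  0.0307  0.269 ]
roofedge [-0.0585 -0.03    0.2693]
roofedge [-0.0585 -0.0781  0.2691]
MOVE [-0.04, -5.19, 6.97] [-0.0007, 0.0002, 0.0005]
```

play_rows(
  moves=[0,-1,2,0,0,0,0,-2.5,4,0,0,0,0,-4,6,0,0,0,0,-5.2,7,0,0,0,0,-5.2,7,0,0,0],
)

```text
clock: 5.6
tcp_pos: [0.5592, -0.1055, 0.2814]
tool_rot: [[0.002, 0.971, 0.238], [-1.0, 0.003, -0.003], [-0.003, -0.238, 0.971]]
wrist_force: [-0.4, -0.4, -1.7]
width: 0.0112
```

```bash
python3 - <<'E'
from s import *
T=tool(); im=snap('wrist','w4.png'); print(sensors.read_state()['joints'],sensors.read_state()['clock'])
np.save('w4.npy',T); 
E
```

```text
[-21.32339413 -28.24664279 -67.25607082 -24.13745289  20.84873906
 174.82351811] 5.65
```

View pics/w4.png

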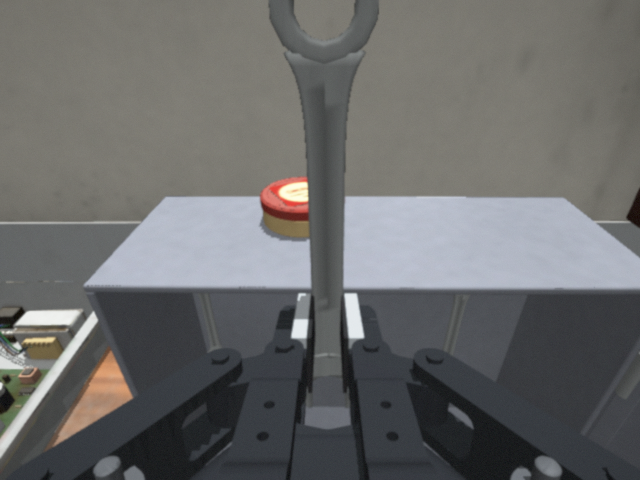

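```bash
cat >> s.py <<'E'
def ringov(imf,T,phi,s,x0,y0,out,psi=0,crop=(240,0,170,120),sc=4):
    im=cv2.imread(imf); f=np.radians(phi)
    R=Ro.from_euler('x',phi,degrees=True).as_matrix()@Ro.from_euler('y',psi,degrees=True).as_matrix()
    c=np.array([x0,y0,0])+R@[0,0,s]
    x,y,w,h=crop
    big=cv2.resize(im[y:y+h,x:x+w],None,fx=sc,fy=sc,interpolation=2)
    th=np.linspace(0,2*np.pi,80)
    for r,face,col in [(.015,-.0055,(0,0,255)),(.0085,-.0055,(0,255,0)),(.015,.0055,(255,0,0))]:
        P=[(T@[*(c+R@[r*np.cos(t),face,r*np.sin(t)]),1])[:3] for t in th]
        q=proj('wrist',P,T)
        q=((q-[x,y]+.5)*sc-.5).astype(np.int32)
        cv2.polylines(big,[q.reshape(-1,1,2)],True,col,1)
    for sx in (-.0065,.0065):
        P=[(T@[*(np.array([x0,y0,0])+R@[sx,-.0035,z]),1])[:3] for z in (.03,.09)]
        q=((proj('wrist',P,T)-[x,y]+.5)*sc-.5).astype(np.int32); cv2.polylines(big,[q.reshape(-1,1,2)],False,(0,255,255),1)
    cv2.imwrite(out,big); return c
E
python3 - <<'E'
from s import *
T=np.load('w4.npy')
ims=[]
for p,s in [(12,.11),(15,.11),(18,.11)]:
    print(ringov('pics/w4.png',T,p,s,-.001,-.001,'pics/o%d.png'%p,sc=3,crop=(240,0,170,180))) 
    ims.append(cv2.imread('pics/o%d.png'%p)[:,:,:])
o=cv2.hconcat(ims); cv2.imwrite('pics/o_a.png',cv2.resize(o,(800,int(o.shape[0]*800/o.shape[1])),interpolation=cv2.INTER_AREA))
E
```

```text
[-0.001      -0.02387029  0.10759624]
[-0.001      -0.02947009  0.10625184]
[-0.001      -0.03499187  0.10461622]
```

View pics/o_a.png

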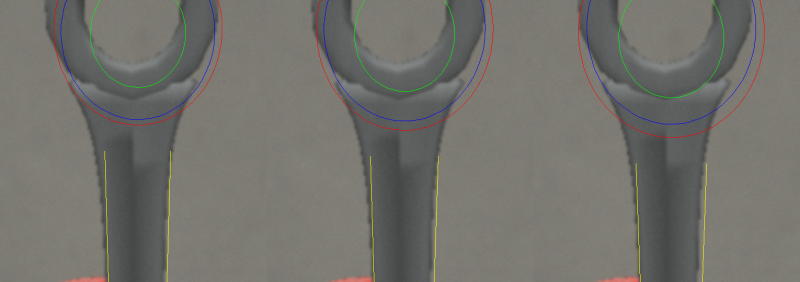

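```bash
python3 - <<'E'
from s import *
T=tool()
snap('top','t5.png');snap('side','s5.png')
P=[(T@[-.001,-.024,.1075,1])[:3],(T@[-.001,0,0,1])[:3]]
print(P);a=proj('top',P);b=proj('side',P);print(a,b)
for n,f,q in (('top','t5',a),('side','s5',b)):
    im=cv2.imread('pics/%s.png'%f); x,y=(q[0]-[35,25]).astype(int)
    c=cv2.resize(im[y:y+60,x:x+80],None,fx=8,fy=8,interpolation=2); print(n,x,y); cv2.imwrite('pics/%sc.png'%f,c)
E
```

```text
[array([ 0.56180246, -0.10484437,  0.39037502]), array([ 0.55931635, -0.10443464,  0.28025735])]
[[372.84179269 207.60812097]
 [366.27778498 215.85103734]] [[322.32966942 217.11482435]
 [321.32983518 257.22352223]]
top 337 182
side 287 192
```

View pics/t5c.png

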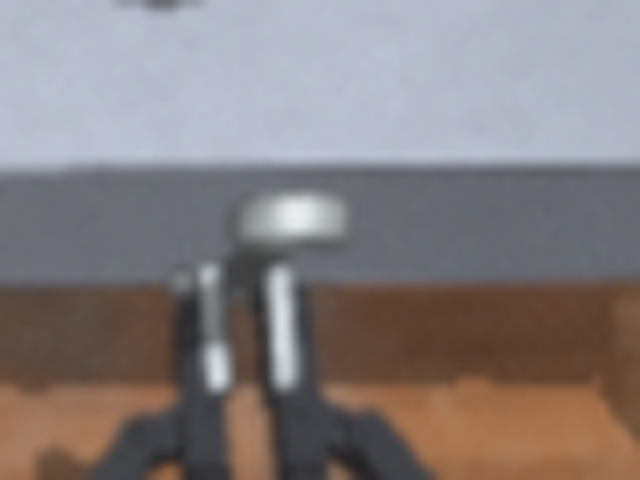

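View pics/s5c.png

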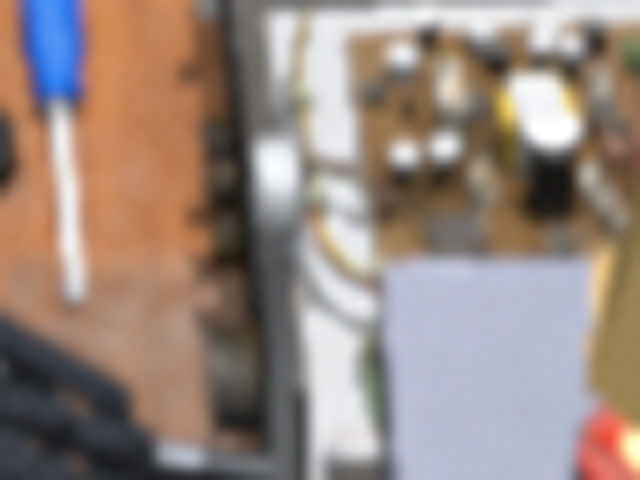

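```bash
python3 - <<'E'
from s import *
T=np.load('w4.npy')
ims=[]
for p,s,ps in [(12,.114,-1),(13,.117,-1.),(14,.117,-1)]:
    c=ringov('pics/w4.png',T,p,s,-.001,-.001,'pics/o.png',sc=3,crop=(240,0,170,180),psi=ps)
    R=Ro.from_euler('x',p,degrees=True).as_matrix()
    P=[(T@[*c,1])[:3],(T@[*(c+R@[0,0,.015]),1])[:3],(T@[*(c-R@[0,0,.015]),1])[:3]]
    print(P[0],proj('top',P),proj('side',P))
    ims.append(cv2.imread('pics/o.png'))
o=cv2.hconcat(ims); cv2.imwrite('pics/o_b.png',cv2.resize(o,(800,int(o.shape[0]*800/o.shape[1])),interpolation=cv2.INTER_AREA))
E
```

```text
[ 0.56173669 -0.10286668  0.39562015] [[372.20296695 207.27773065]
 [373.20297383 205.92989176]
 [371.23374353 208.58403822]] [[322.25633781 214.52628597]
 [322.46333122 208.67915161]
 [322.05243707 220.28501679]]
[ 0.55978909 -0.10282798  0.39866432] [[372.41318378 208.01802883]
 [373.42511868 206.80836202]
 [371.43257715 209.19021513]] [[321.31630587 213.35629117]
 [321.38966367 207.49189066]
 [321.24402681 219.13188283]]
[ 0.55774742 -0.10283232  0.39867463] [[372.44965482 209.02726781]
 [373.4672125  207.96493373]
 [371.46367032 210.05661699]] [[320.33582629 213.37715185]
 [320.2748802  207.51529155]
 [320.39582138 219.15016601]]
```

View pics/o_b.png

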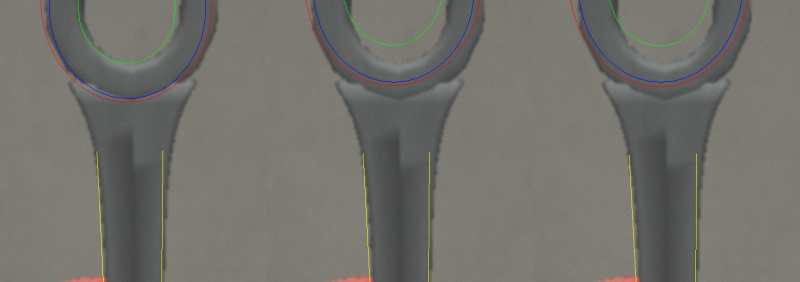

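```bash
cat > kin.py <<'E'
from s import *
from scipy.optimize import least_squares
D=[]
j0=[73.6268,7.2341,-2.3127,80.5239,0,90]
D.append((j0,np.array([.1479,.5034,.2307]),np.array([-.00035,-.00118,-1])))
D.append(([24.4559,1.5266,-22.5388,66.0131,-.0508,167.76],np.array([.4172,.1895,.1197]),np.array([-.0009,-.0014,-1])))
D.append(([-19.0777,-11.7479,-72.5251,-46.0593,18.7188,175.43],np.array([.5937,-.1049,.1994]),np.array([.9705,.0043,-.2411])))
T=np.load('w4.npy')
D.append(([-21.3234,-28.2466,-67.2561,-24.1375,20.8487,174.82],T[:3,3],T[:3,1]))
def fk(p,j):
    h,r0,L1,L2,d,Lt=p; j=np.radians(j)
    a=j[1]; f=j[1]-j[2]; w=f+j[3]
    r=r0+L1*np.sin(a)+L2*np.cos(f)+d*np.cos(w); z=h+L1*np.cos(a)-L2*np.sin(f)-d*np.sin(w)
    # tool dir: in plane (cos w,-sin w), yawed by j5 about axis normal to it in-plane
    s=1
    t=np.cos(j[4]); l=np.sin(j[4])
    er=np.array([np.cos(j[0]),np.sin(j[0]),0]);et=np.array([-np.sin(j[0]),np.cos(j[0]),0]);u=np.array([0,0,1.])
    y=t*(er*np.cos(w)-u*np.sin(w))+l*et
    return er*r+u*z+Lt*y, y
def res(p): 
    o=[]
    for j,x,y in D:
        a,b=fk(p,j); o+=list((a-x)*1000)
    return o
R=least_squares(res,[.3,0,.45,.4,.1,.2])
P=R.x
if __name__=='__main__':
    np.set_printoptions(precision=3,suppress=True)
    print(P,np.array(R.fun)); 
    for j,x,y in D: print(fk(P,j)[1],y)
def ik(p,ydir,g=(-15,0,-50,-20,12)):
    def f(j):
        a,b=fk(P,[*j,0]); return [*((a-p)*1000),*((b-ydir)*300)]
    s=least_squares(f,g); return s.x,np.abs(s.fun).max()
E
python3 kin.py; python3 - <<'E'
from kin import *
np.set_printoptions(precision=1,suppress=True)
C=np.array([-.0018,-.0255,.1115])
hx,hy=.649+.0257*.0117,-.1075
g=(-15,0,-50,0,12)
for x,z,t in [(-.15,.2425,40),(-.1,.2425,40),(.0085,.2425,40),(.0165,.236,40),(.0185,.222,40),(.0235,.21,43),(.029,.207,58),(.033,.2045,70),(.036,.2005,80),(.036,.2,85)]:
    R=Rt(-.7,t-12.5); ring=np.array([hx+x,hy,z]); p=ring-R@C
    j,e=ik(p,R[:,1],g); g=j
    print(x,z,t,'tcp',np.round(p,3),j,'err',round(e,2))
E
```

```text
[0.285 0.041 0.435 0.448 0.132 0.292] [  3.356  11.414 -12.255   2.171   0.944  -6.282 -28.072   8.412  17.234
  13.571  -6.528   1.303]
[-0.    -0.001 -1.   ] [-0.    -0.001 -1.   ]
[-0.001 -0.001 -1.   ] [-0.001 -0.001 -1.   ]
[ 0.971  0.004 -0.241] [ 0.971  0.004 -0.241]
[ 0.971  0.003 -0.24 ] [ 0.971  0.003 -0.238]
-0.15 0.2425 40 tcp [ 0.4 -0.1  0.2] [-21.  -33.  -46.4  50.6   9.2] err 0.0
-0.1 0.2425 40 tcp [ 0.5 -0.1  0.2] [-18.  -24.8 -42.3  46.1   7.9] err 0.0
0.0085 0.2425 40 tcp [ 0.6 -0.1  0.2] [-13.7  -8.7 -31.1  40.8   6. ] err 0.0
0.0165 0.236 40 tcp [ 0.6 -0.1  0.2] [-13.5  -7.3 -30.7  39.6   5.9] err 0.0
0.0185 0.222 40 tcp [ 0.6 -0.1  0.1] [-13.4  -6.1 -31.6  37.5   5.8] err 0.0
0.0235 0.21 43 tcp [ 0.6 -0.1  0.1] [-13.6  -5.5 -35.1  30.6   6.5] err 0.0
0.029 0.207 58 tcp [ 0.6 -0.1  0.1] [-14.5  -4.3 -48.2   1.4   9.8] err 0.0
0.033 0.2045 70 tcp [ 0.6 -0.1  0.1] [-14.9   5.8 -55.3 -27.8  11.9] err 0.0
0.036 0.2005 80 tcp [ 0.7 -0.1  0.1] [-14.9  21.4 -57.1 -55.4  13.1] err 0.0
0.036 0.2 85 tcp [ 0.7 -0.1  0.1] [-14.9  30.1 -56.5 -68.6  13.5] err 0.0
```

```bash
cat > plan.py <<'E'
from s import *
C=np.array([-.0018,-.0255,.1115]); PHI=12.5
HX,HY=.649+.0257*.0117,-.1075
def tgt(x,z,t,dy=0,T=None):
    R=Rt(-.7,t-PHI); p=np.array([HX+x,HY+dy,z])-R@C
    go(p,R,T); return p
def ring():
    T=tool(); r=(T@[*C,1])[:3]; print('ring locker x %.4f y-hook %.4f z %.4f tilt %.1f'%(r[0]-HX,r[1]-HY,r[2],np.degrees(np.arctan2(T[2,2],T[0,2]))+PHI)); return r
E
python3 - <<'E'
from plan import *
ring(); tgt(-.14,.2425,40)
E
```

```text
ring locker x -0.0875 y-hook 0.0035 z 0.3932 tilt 88.5
MOVE [0.31, -10.66, -14.04] [-0.8463, 0.0057, -0.015]
```

play_rows(
  moves=[0.3,-10.7,-14,-0.846,0.006,-0.015,0.3,-10.7,-14,-0.846,0.006,-0.015,0.3,-10.7,-14,-0.846,0.006,-0.015,0.3,-10.7,-14,-0.846,0.006,-0.015,0.3,-10.7,-14,-0.846,0.006,-0.015,0.3,-10.7,-14,-0.846,0.006,-0.015,0.3,-10.7,-14,-0.846,0.006,-0.015,0.3,-10.7,-14,-0.846,0.006,-0.015],
)

```text
clock: 6.75
tcp_pos: [0.4206, -0.1079, 0.1674]
tool_rot: [[-0.013, 0.462, 0.887], [-1.0, -0.005, -0.012], [-0.001, -0.887, 0.462]]
wrist_force: [-0.2, 0.5, -1.3]
width: 0.0109
```

```bash
python3 - <<'E'
from plan import *
np.save('w6.npy',tool()); r=ring(); snap('wrist','w6.png');snap('top','t6.png');snap('side','s6.png');print(sensors.read_state()['joints'],sensors.read_state()['wrist_force'])
ringov('pics/w6.png',np.load('w6.npy'),12.5,.1145,-.001,-.001,'pics/o6.png',sc=4,crop=(240,0,170,140),psi=-.5)
for n,f in (('top','t6'),('side','s6')):
    q=proj(n,[r])[0]; im=cv2.imread('pics/%s.png'%f); x,y=(q-[40,30]).astype(int)
    cv2.imwrite('pics/%sc.png'%f,cv2.resize(im[y:y+60,x:x+80],None,fx=6,fy=6,interpolation=2)); print(n,(q-[x,y])*6)
a=cv2.imread('pics/t6c.png');b=cv2.imread('pics/s6c.png'); o=cv2.hconcat([a,b]);cv2.imwrite('pics/c6.png',cv2.resize(o,None,fx=.8,fy=.8))
E
```

```text
ring locker x -0.1416 y-hook 0.0002 z 0.2416 tilt 40.0
[-20.51860774 -23.93222938 -42.18852574  45.56248228   9.01249391
 162.32519247] [ 0.92242984 -0.60217093 -1.20061055]
top [241.39702218 180.16015822]
side [242.6873433  184.62406979]
```

View pics/o6.png

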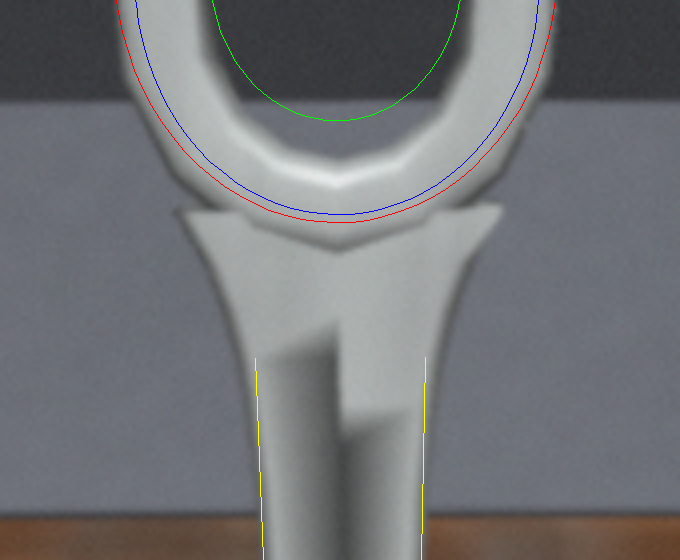

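View pics/c6.png

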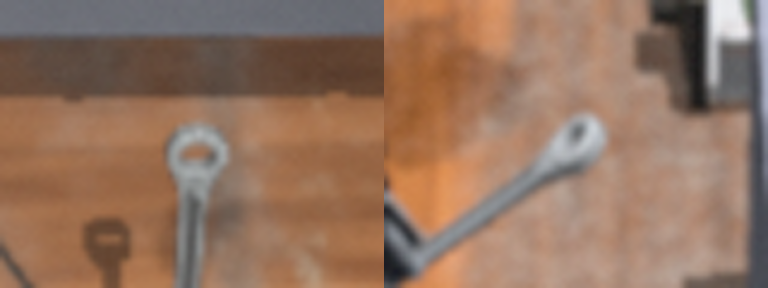

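```bash
python3 - <<'E'
from s import *
T=np.load('w6.npy')
def pr(phi,s,y0,pts,x0=-.001,psi=-.5):
    R=Ro.from_euler('x',phi,degrees=True).as_matrix()@Ro.from_euler('y',psi,degrees=True).as_matrix()
    return proj('wrist',[(T@[*(np.array([x0,y0,0])+R@(np.array([0,0,s])+q)),1])[:3] for q in np.array(pts)],T)
pts=[[0,-.0055,-.0085],[0,-.0055,-.015],[-.015,-.0055,0],[.015,-.0055,0]]
for y0 in (-.001,-.004):
  for phi in (8,10,12,14):
    for s in (.106,.109,.112,.115):
        q=pr(phi,s,y0,pts); print(y0,phi,s,'holebot %.1f outbot %.1f width %.1f L %.1f R %.1f'%(q[0,1],q[1,1],q[3,0]-q[2,0],q[2,0],q[3,0]))
E
```

```text
-0.001 8 0.106 holebot 60.5 outbot 83.0 width 99.5 L 274.5 R 374.0
-0.001 8 0.109 holebot 49.8 outbot 72.8 width 100.6 L 273.9 R 374.4
-0.001 8 0.112 holebot 38.8 outbot 62.3 width 101.7 L 273.2 R 374.9
-0.001 8 0.115 holebot 27.7 outbot 51.6 width 102.8 L 272.5 R 375.3
-0.001 10 0.106 holebot 61.2 outbot 84.3 width 102.5 L 272.9 R 375.5
-0.001 10 0.109 holebot 50.2 outbot 73.8 width 103.7 L 272.2 R 375.9
-0.001 10 0.112 holebot 38.9 outbot 63.0 width 105.0 L 271.5 R 376.4
-0.001 10 0.115 holebot 27.4 outbot 52.1 width 106.3 L 270.7 R 376.9
-0.001 12 0.106 holebot 62.4 outbot 86.0 width 105.7 L 271.3 R 377.0
-0.001 12 0.109 holebot 51.1 outbot 75.3 width 107.0 L 270.5 R 377.5
-0.001 12 0.112 holebot 39.5 outbot 64.3 width 108.5 L 269.6 R 378.1
-0.001 12 0.115 holebot 27.7 outbot 53.0 width 109.9 L 268.8 R 378.7
-0.001 14 0.106 holebot 64.2 outbot 88.2 width 108.9 L 269.6 R 378.5
-0.001 14 0.109 holebot 52.6 outbot 77.3 width 110.5 L 268.7 R 379.2
-0.001 14 0.112 holebot 40.7 outbot 66.1 width 112.1 L 267.7 R 379.8
-0.001 14 0.115 holebot 28.5 outbot 54.5 width 113.8 L 266.7 R 380.5
-
[... 398 characters left out ...]
.7 R 377.3
-0.004 10 0.112 holebot 36.6 outbot 61.4 width 107.9 L 269.9 R 377.8
-0.004 10 0.115 holebot 24.7 outbot 50.1 width 109.3 L 269.1 R 378.4
-0.004 12 0.106 holebot 60.7 outbot 84.9 width 108.6 L 269.7 R 378.4
-0.004 12 0.109 holebot 49.1 outbot 73.9 width 110.1 L 268.9 R 379.0
-0.004 12 0.112 holebot 37.1 outbot 62.6 width 111.6 L 268.0 R 379.6
-0.004 12 0.115 holebot 24.9 outbot 51.0 width 113.1 L 267.1 R 380.2
-0.004 14 0.106 holebot 62.4 outbot 87.2 width 112.1 L 267.9 R 380.0
-0.004 14 0.109 holebot 50.5 outbot 75.9 width 113.8 L 266.9 R 380.7
-0.004 14 0.112 holebot 38.2 outbot 64.4 width 115.5 L 265.9 R 381.4
-0.004 14 0.115 holebot 25.6 outbot 52.5 width 117.2 L 264.9 R 382.1
```

```bash
sed -i 's/^C=.*/C=np.array([-.002,-.0243,.1096]); PHI=12/' plan.py; python3 - <<'E'
from plan import *
ring(); tgt(-.02,.2425,40)
E
```

```text
ring locker x -0.1424 y-hook 0.0002 z 0.2409 tilt 39.6
MOVE [-0.13, 5.6, 10.94] [0.0072, -0.0007, 0.0004]
```

play_rows(
  moves=[0,1.6,2.9,0.007,0,0,-0.1,2.9,5.5,0.007,0,0,-0.1,4.3,8.2,0.007,0,0,-0.1,5.6,10.9,0.007,0,0,-0.1,5.6,10.9,0.007,0,0],
)

```text
clock: 7.52
tcp_pos: [0.5447, -0.1088, 0.1696]
tool_rot: [[-0.013, 0.47, 0.882], [-1.0, -0.006, -0.011], [0.0, -0.883, 0.47]]
wrist_force: [-0.7, -0.1, -1.5]
width: 0.0111
```

```bash
python3 - <<'E'
from plan import *
np.set_printoptions(precision=3,suppress=True)
np.save('w7.npy',tool()); ring(); snap('wrist','w7.png');snap('top','t7.png');snap('side','s7.png');print(sensors.read_state()['wrist_force'])
tgt(.0085,.2425,40)
im=cv2.imread('pics/side0.png')
for n,o in (('top',[40,30]),('side',[40,30])):
    r=ring(); q=proj(n,[r])[0]; im=cv2.imread('pics/%s7.png'%n[0]); x,y=(q-o).astype(int)
    cv2.imwrite('pics/%s7c.png'%n[0],cv2.resize(im[y:y+60,x:x+80],None,fx=5,fy=5,interpolation=2)); print((q-[x,y])*5)
cv2.imwrite('pics/c7.png',cv2.hconcat([cv2.imread('pics/t7c.png'),cv2.imread('pics/s7c.png')]))
E
```

```text
ring locker x -0.0192 y-hook -0.0004 z 0.2426 tilt 40.1
[-0.371 -0.47  -1.594]
MOVE [-0.06, 1.36, 2.66] [0.0008, -0.001, 0.0004]
ring locker x -0.0213 y-hook -0.0004 z 0.2420 tilt 40.0
[204.429 154.474]
ring locker x -0.0213 y-hook -0.0004 z 0.2420 tilt 40.0
[204.924 151.999]
```

View pics/w7.png

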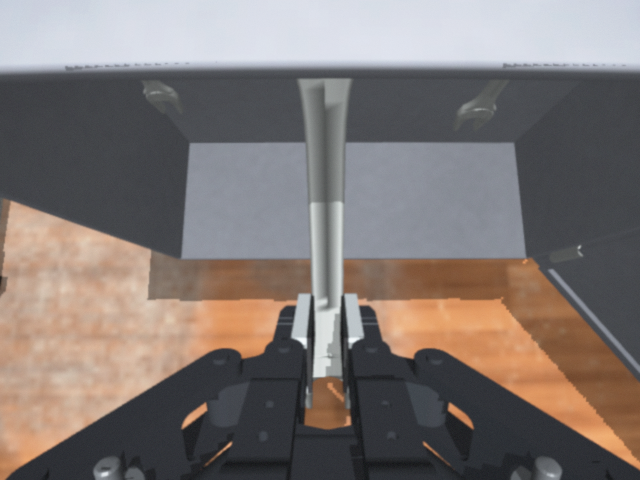

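View pics/c7.png

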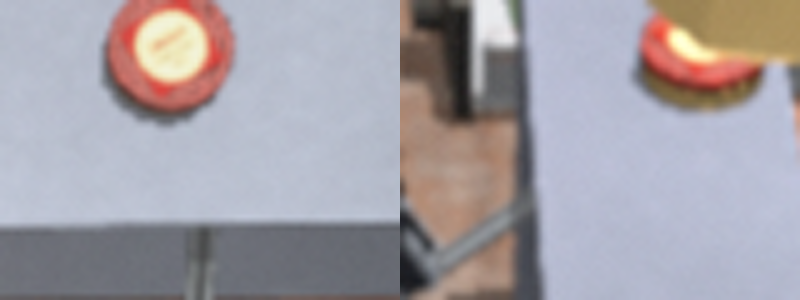

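```bash
python3 - <<'E'
from plan import *
np.set_printoptions(precision=4,suppress=True)
T=np.load('w7.npy')
print('roof top edge',[watz(p,.27,T) for p in [(150,67),(327,66),(480,66)]],'lower?',watz((200,77),.265,T))
# floor front corners z~.005 at front edge
print([watz(p,.005,T) for p in [(182,258),(525,258)]], [watz(p,.005,T) for p in [(190,142),(515,142)]])
im=cv2.imread('pics/w7.png'); cv2.imwrite('pics/w7c.png',cv2.resize(im[50:150,120:520],None,fx=2,fy=2,interpolation=2))
E
```

```text
roof top edge [array([ 0.5909, -0.0736,  0.27  ]), array([ 0.5904, -0.1083,  0.27  ]), array([ 0.5902, -0.1382,  0.27  ])] lower? [ 0.5919 -0.0818  0.265 ]
[array([0.5917, 0.0229, 0.005 ]), array([ 0.5876, -0.2884,  0.005 ])] [array([0.7044, 0.0221, 0.005 ]), array([ 0.7008, -0.2917,  0.005 ])]
```

View pics/w7c.png

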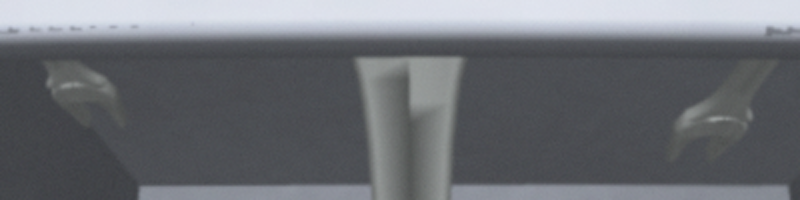

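play_rows(
  moves=[0,0.5,0.9,0,0,0,0,1.0,1.8,0,0,0,0,1.4,2.7,0,0,0,0,1.4,2.7,0,0,0],
)

```text
clock: 8.18
tcp_pos: [0.5738, -0.1091, 0.1694]
tool_rot: [[-0.013, 0.469, 0.883], [-1.0, -0.006, -0.012], [-0.0, -0.883, 0.469]]
wrist_force: [0.2, 0.4, -1.1]
width: 0.0106
```

```bash
python3 - <<'E'
from plan import *
np.set_printoptions(precision=3,suppress=True)
ring();print(sensors.read_state()['wrist_force'])
T=tool()
tgt(.0125,.239,40,T=T);tgt(.0165,.235,40,T=T);tgt(.018,.228,40,T=T)
E
```

```text
ring locker x 0.0099 y-hook -0.0007 z 0.2422 tilt 40.0
[ 0.172  0.353 -1.123]
MOVE [-0.07, 0.41, 0.07] [0.0007, -0.0008, 0.0002]
MOVE [-0.07, 0.95, 0.24] [0.0007, -0.0008, 0.0002]
MOVE [-0.07, 1.64, 0.04] [0.0007, -0.0008, 0.0002]
```

play_rows(
  moves=[-0.1,0.2,0.05,0,0,0,-0.1,0.4,0.1,0,0,0,-0.1,0.6,0.15,0,0,0,-0.1,0.8,0.2,0,0,0,-0.1,0.95,0.24,0,0,0,-0.1,0.95,0.24,0,0,0],
)

```text
clock: 8.93
tcp_pos: [0.5804, -0.1082, 0.162]
tool_rot: [[-0.013, 0.469, 0.883], [-1.0, -0.006, -0.012], [-0.0, -0.883, 0.469]]
wrist_force: [0.5, -0.4, -1.7]
width: 0.0107
```

```bash
python3 - <<'E'
from plan import *
np.set_printoptions(precision=3,suppress=True)
ring();print(sensors.read_state()['wrist_force'],sensors.read_state()['ft_torque'])
np.save('w8.npy',tool());T=tool(); snap('wrist','w8.png')
tgt(.0175,.230,40,T=T);tgt(.019,.222,40,T=T);tgt(.021,.216,40,T=T)
E
```

```text
ring locker x 0.0165 y-hook 0.0002 z 0.2348 tilt 39.9
[ 0.469 -0.377 -1.726] [-0.028  0.63  -0.009]
MOVE [0.03, 0.48, -0.14] [0.001, -0.0008, 0.0001]
MOVE [0.03, 1.26, -0.38] [0.001, -0.0008, 0.0001]
MOVE [0.02, 1.88, -0.48] [0.001, -0.0008, 0.0001]
```

View pics/w8.png

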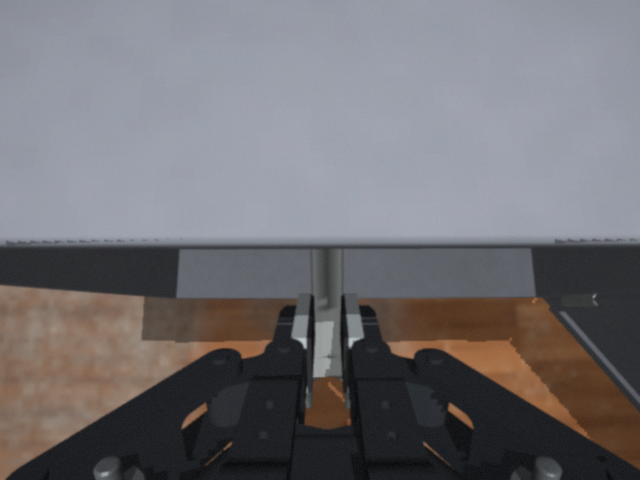

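play_rows(
  moves=[0,0.12,-0.04,0,0,0,0,0.24,-0.07,0,0,0,0,0.36,-0.1,0,0,0,0,0.48,-0.14,0,0,0,0,0.48,-0.14,0,0,0],
)

```text
clock: 9.6
tcp_pos: [0.5813, -0.1081, 0.157]
tool_rot: [[-0.013, 0.468, 0.883], [-1.0, -0.006, -0.012], [-0.0, -0.883, 0.468]]
wrist_force: [0.7, -0.4, -1.8]
width: 0.0108
```

play_rows(
  moves=[0,0.2,-0.06,0,0,0,0,0.4,-0.12,0,0,0,0,0.6,-0.18,0,0,0,0,0.78,-0.24,0,0,0,0,0.78,-0.24,0,0,0],
)

```text
clock: 10.22
tcp_pos: [0.5828, -0.1082, 0.1487]
tool_rot: [[-0.013, 0.468, 0.884], [-1.0, -0.006, -0.012], [-0.0, -0.884, 0.468]]
wrist_force: [0.1, 0.4, -1.4]
width: 0.0111
```

```bash
python3 - <<'E'
from plan import *
np.set_printoptions(precision=3,suppress=True)
ring();print(sensors.read_state()['wrist_force'],sensors.read_state()['ft_torque'],sensors.read_state()['clock'])
T=tool()
tgt(.021,.216,40,T=T);tgt(.0235,.210,43,T=T)
E
```

```text
ring locker x 0.0190 y-hook 0.0002 z 0.2215 tilt 39.9
[ 0.131  0.436 -1.433] [0.05  0.58  0.004] 10.225
MOVE [0.03, 0.6, -0.07] [0.0014, -0.0008, 0.0]
MOVE [0.02, 1.82, 0.01] [0.0538, -0.0008, 0.0001]
```

play_rows(
  moves=[0,0.3,-0.03,0,0,0,0,0.6,-0.07,0,0,0,0,0.9,-0.05,0.014,0,0,0,1.2,-0.03,0.027,0,0,0,1.5,-0.01,0.04,0,0,0,1.8,0,0.054,0,0,0,1.8,0,0.054,0,0],
)

```text
clock: 11.1
tcp_pos: [0.5907, -0.1082, 0.1322]
tool_rot: [[-0.013, 0.515, 0.857], [-1.0, -0.006, -0.011], [-0.001, -0.857, 0.515]]
wrist_force: [0.3, -0.5, -1.4]
width: 0.0107
```

```bash
python3 - <<'E'
from plan import *
np.set_printoptions(precision=3,suppress=True)
ring();print(sensors.read_state()['wrist_force'],sensors.read_state()['ft_torque'],sensors.read_state()['joints'])
T=tool()
for f in (.25,.5,.75,1): tgt(.0235+f*.0055,.210-f*.0035,43+f*15,T=T)
E
```

```text
ring locker x 0.0229 y-hook 0.0002 z 0.2095 tilt 43.0
[ 0.26  -0.496 -1.435] [0.047 0.709 0.044] [-13.626  -5.769 -36.035  29.394   6.615 168.922]
MOVE [0.03, 0.85, 0.33] [0.0657, -0.0009, -0.0]
MOVE [0.03, 1.69, 0.63] [0.1312, -0.0009, 0.0]
MOVE [0.03, 2.52, 0.98] [0.1966, -0.0009, 0.0001]
MOVE [0.02, 3.33, 1.37] [0.2621, -0.0009, 0.0001]
```

Still contact-free. Rotating along the slope.

play_rows(
  moves=[0,0.42,0.16,0.033,0,0,0,0.85,0.33,0.066,0,0,0,1.27,0.48,0.098,0,0,0,1.69,0.63,0.131,0,0,0,2.1,0.8,0.164,0,0,0,2.52,0.98,0.197,0,0,0,2.93,1.17,0.23,0,0,0,3.33,1.37,0.262,0,0,0,3.33,1.37,0.262,0,0],
)

```text
clock: 12.22
tcp_pos: [0.6189, -0.1084, 0.1098]
tool_rot: [[-0.013, 0.718, 0.696], [-1.0, -0.009, -0.01], [-0.001, -0.696, 0.718]]
wrist_force: [-0.2, -0.7, -1.6]
width: 0.0111
```

```bash
python3 - <<'E'
from plan import *
np.set_printoptions(precision=3,suppress=True)
ring();print(sensors.read_state()['wrist_force'],sensors.read_state()['ft_torque'],sensors.read_state()['joints'])
T=tool()
for f in (.25,.5,.75,1): tgt(.029+f*.004,.2065-f*.003,58+f*12,T=T)
E
```

```text
ring locker x 0.0285 y-hook 0.0002 z 0.2054 tilt 57.9
[-0.25  -0.668 -1.597] [0.065 0.917 0.016] [-14.584  -7.399 -50.502   1.843   9.918 170.312]
MOVE [0.03, 0.67, 0.28] [0.0541, -0.0012, 0.0001]
MOVE [0.03, 1.36, 0.47] [0.1064, -0.0012, 0.0001]
MOVE [0.03, 2.04, 0.69] [0.1588, -0.0012, 0.0002]
MOVE [0.03, 2.7, 0.93] [0.2111, -0.0012, 0.0002]
```

play_rows(
  moves=[0,0.34,0.14,0.027,0,0,0,0.67,0.28,0.054,0,0,0,1.02,0.38,0.08,0,0,0,1.36,0.47,0.106,0,0,0,1.7,0.58,0.133,0,0,0,2.04,0.69,0.159,0,0,0,2.37,0.81,0.185,0,0,0,2.7,0.93,0.211,0,0,0,2.7,0.93,0.211,0,0],
)

```text
clock: 13.35
tcp_pos: [0.6447, -0.1087, 0.097]
tool_rot: [[-0.013, 0.847, 0.531], [-1.0, -0.011, -0.008], [-0.001, -0.531, 0.847]]
wrist_force: [-0.9, -0.7, -2.1]
width: 0.0107
```

```bash
python3 - <<'E'
from plan import *
np.set_printoptions(precision=3,suppress=True)
ring();print(sensors.read_state()['wrist_force'],sensors.read_state()['ft_torque'],sensors.read_state()['joints'])
T=tool();np.save('w9.npy',T);snap('wrist','w9.png')
for f in (.25,.5,.75,1): tgt(.033+f*.0025,.2025-f*.002,70+f*14,T=T)
E
```

```text
ring locker x 0.0331 y-hook 0.0001 z 0.2028 tilt 69.9
[-0.936 -0.658 -2.064] [0.002 1.098 0.006] [-14.994  -2.558 -60.369 -24.893  12.06  172.367]
MOVE [0.03, 0.77, 0.14] [0.0629, -0.0014, 0.0003]
MOVE [0.03, 1.51, 0.34] [0.124, -0.0013, 0.0003]
MOVE [0.03, 2.22, 0.58] [0.1851, -0.0013, 0.0003]
MOVE [0.02, 2.93, 0.86] [0.2462, -0.0013, 0.0004]
```

View pics/w9.png

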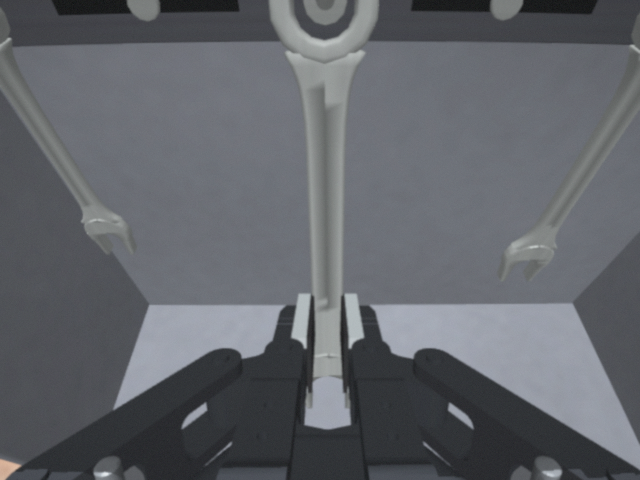

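play_rows(
  moves=[0,0.38,0.07,0.031,0,0,0,0.77,0.14,0.062,0,0,0,1.14,0.24,0.093,0,0,0,1.51,0.34,0.124,0,0,0,1.87,0.46,0.155,0,0,0,2.22,0.58,0.185,0,0,0,2.58,0.72,0.216,0,0,0,2.93,0.86,0.246,0,0,0,2.93,0.86,0.246,0,0],
)

```text
clock: 14.52
tcp_pos: [0.6752, -0.1093, 0.0895]
tool_rot: [[-0.013, 0.951, 0.308], [-1.0, -0.012, -0.005], [-0.001, -0.308, 0.951]]
wrist_force: [-0.2, -0.2, 0.4]
width: 0.011
```

```bash
python3 - <<'E'
from plan import *
np.set_printoptions(precision=3,suppress=True)
ring();print(sensors.read_state()['wrist_force'],sensors.read_state()['ft_torque'],sensors.read_state()['joints'])
T=tool();np.save('w10.npy',T);snap('wrist','w10.png')
tgt(.036,.1985,86,T=T)
E
```

```text
ring locker x 0.0366 y-hook -0.0000 z 0.2013 tilt 84.0
[-0.191 -0.179  0.365] [-0.032  0.812  0.033] [-15.024  12.938 -68.105 -62.548  13.588 175.546]
MOVE [0.0, 0.4, -0.19] [0.0342, -0.0008, 0.0004]
```

View pics/w10.png

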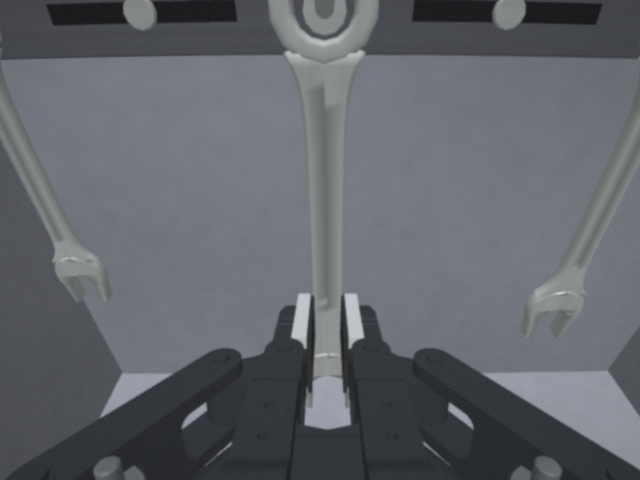

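play_rows(
  moves=[0,0,-0.05,0,0,0,0,0.05,-0.1,0,0,0,0,0.05,-0.15,0,0,0],
)

```text
clock: 14.95
tcp_pos: [0.6756, -0.1094, 0.0894]
tool_rot: [[-0.013, 0.952, 0.307], [-1.0, -0.012, -0.004], [-0.0, -0.307, 0.952]]
wrist_force: [0.2, -0.7, 3.4]
width: 0.0109
```

play_rows(
  moves=[0,0,0,0,0,0,0,0,0,0,0,0,0,0,0,0,0,0,0,0,0,0,0,0],
  hand=0.55,
)

```text
clock: 15.45
tcp_pos: [0.6755, -0.1094, 0.0892]
tool_rot: [[-0.013, 0.952, 0.307], [-1.0, -0.012, -0.004], [-0.0, -0.307, 0.952]]
wrist_force: [0.3, 0.0, 0.2]
width: 0.0385
```

```bash
python3 - <<'E'
from plan import *
np.set_printoptions(precision=3,suppress=True)
print(sensors.read_state()['wrist_force'])
T=tool();np.save('w11.npy',T);snap('wrist','w11.png')
E
```

```text
[0.263 0.048 0.223]
```

View pics/w11.png

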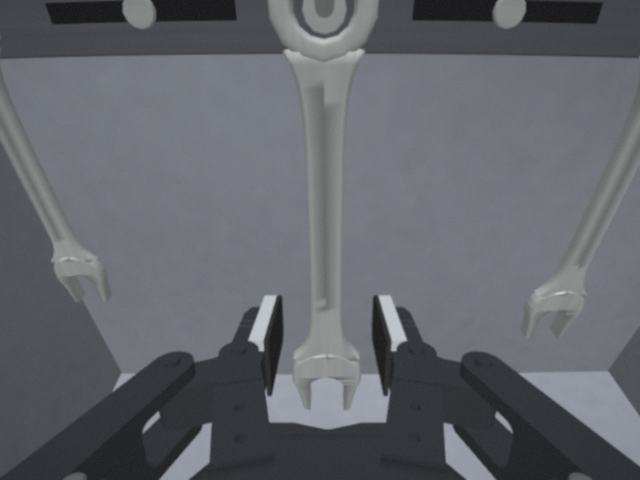

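```bash
python3 - <<'E'
from plan import *
T=tool()
for p,t in [((.66,-.109,.092),65),((.645,-.1087,.097),58),((.619,-.1084,.11),46),((.591,-.108,.132),31),((.56,-.108,.155),27),((.50,-.108,.17),27),((.44,-.108,.2),20)]: go(p,Rt(-.7,t),T)
E
```

```text
MOVE [-0.02, -1.57, -0.21] [-0.1243, -0.0005, 0.0005]
MOVE [-0.03, -3.15, -0.19] [-0.2465, -0.0005, 0.0005]
MOVE [-0.03, -6.02, 0.25] [-0.456, -0.0005, 0.0004]
MOVE [-0.04, -9.36, 1.48] [-0.7177, -0.0006, 0.0004]
MOVE [0.0, -13.02, 2.72] [-0.7876, -0.0006, 0.0003]
MOVE [0.08, -19.19, 2.3] [-0.7876, -0.0006, 0.0003]
MOVE [0.16, -25.82, 3.32] [-0.9097, -0.0006, 0.0003]
```

play_rows(
  moves=[0,-1.57,-0.21,-0.124,0,0,0,-3.15,-0.19,-0.246,0,0,0,-4.6,0.03,-0.35,0,0,0,-6.02,0.25,-0.456,0,0,0,-7.7,0.85,-0.59,0,0,0,-9.36,1.48,-0.718,0,0,0,-13,2.7,-0.788,0,0,0,-16,2.5,-0.788,0,0,0,-19.2,2.3,-0.788,0,0,0,-22.5,2.8,-0.85,0,0,0,-25.8,3.3,-0.91,0,0,0,-25.8,3.3,-0.91,0,0],
  hand=0.35,
)

```text
clock: 17.0
tcp_pos: [0.4405, -0.1068, 0.2014]
tool_rot: [[-0.013, 0.344, 0.939], [-1.0, -0.005, -0.012], [0.001, -0.939, 0.344]]
wrist_force: [-0.3, 0.0, -0.5]
width: 0.0558
```

```bash
python3 - <<'E'
from plan import *
np.set_printoptions(precision=3,suppress=True)
print(sensors.read_state()['wrist_force'],sensors.read_state()['joints'])
T=tool();np.save('w12.npy',T);snap('wrist','w12.png');snap('side','s12.png')
E
```

```text
[-0.278  0.042 -0.495] [-17.257 -16.567 -30.855  56.327   5.58  164.459]
```

View pics/w12.png

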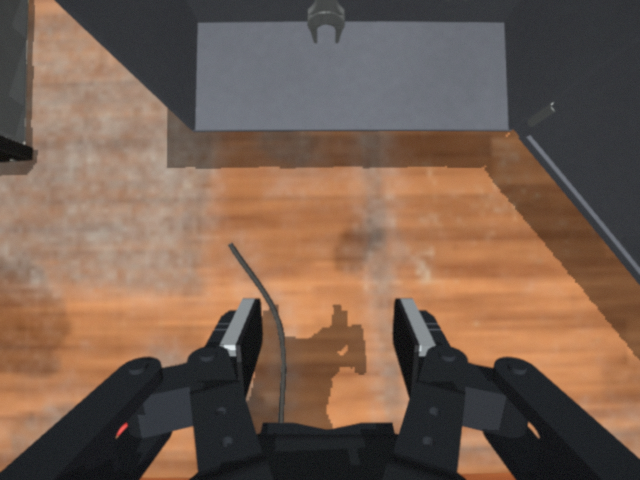

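View pics/s12.png

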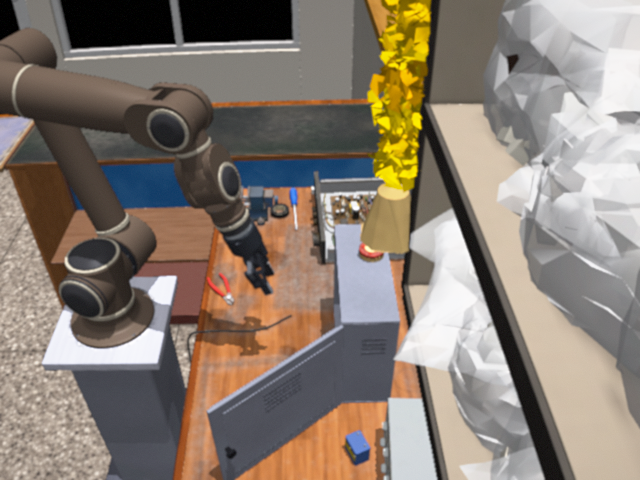

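```bash
cat > door.py <<'E'
from s import *
H=np.array([.589,-.291]); A=-.0117
def q(deg,rho=.24,off=.024,z=.21):
    t=np.radians(deg)-0; Rz=np.array([[np.cos(A),-np.sin(A)],[np.sin(A),np.cos(A)]])
    d=Rz@[-np.sin(t),np.cos(t)]; n=Rz@[-np.cos(t),-np.sin(t)]
    p=H+rho*d+off*n; return np.array([p[0],p[1],z])
E
python3 - <<'E'
from door import *
T=tool(); R=Rt(0,0)
print(q(128,off=.065),q(128),q(90),q(45),q(0))
go([.40,-.25,.36],R,T); go(q(128,off=.065,z=.36),R,T); go(q(128,off=.065),R,T)
E
```

```text
[ 0.43757761 -0.48822135  0.21      ] [ 0.41271522 -0.45561979  0.21      ] [ 0.34873563 -0.31219042  0.21      ] [ 0.40412355 -0.13609133  0.21      ] [ 0.56780958 -0.05073563  0.21      ]
MOVE [14.4, -16.41, 1.86] [-0.3501, -0.0129, 0.0022]
MOVE [38.17, -15.01, 5.68] [-0.3501, -0.0129, 0.0022]
MOVE [38.17, -0.92, 0.53] [-0.3501, -0.0129, 0.0022]
```

play_rows(
  moves=[5,-6,0.6,-0.15,0,0,10,-12,1.2,-0.3,0,0,14.4,-16.4,1.9,-0.35,-0.013,0,20,-16,2.8,-0.35,-0.013,0,26,-15.7,3.7,-0.35,-0.013,0,32,-15.4,4.7,-0.35,-0.013,0,38.2,-15,5.7,-0.35,-0.013,0,38.2,-15,5.7,-0.35,-0.013,0,38.2,-15,5.7,-0.35,-0.013,0],
  hand=1,
)

```text
clock: 18.23
tcp_pos: [0.4385, -0.4903, 0.3566]
tool_rot: [[-0.002, -0.002, 1.0], [-1.0, 0.001, -0.002], [-0.001, -1.0, -0.002]]
wrist_force: [0.8, 0.5, -0.3]
width: 0.0003
```

```bash
python3 - <<'E'
from door import *
np.set_printoptions(precision=3,suppress=True)
print(sensors.read_state()['wrist_force'],sensors.read_state()['joints'],sensors.read_state()['width'])
snap('wrist','w13.png')
go(q(128,off=.065),Rt(0,0))
E
```

```text
[ 0.836  0.534 -0.346] [-48.162  26.58   39.889 103.403  -0.061 131.93 ] 0.0003026464223572002
MOVE [-0.09, 14.79, -0.07] [0.001, -0.0007, 0.0003]
```

View pics/w13.png

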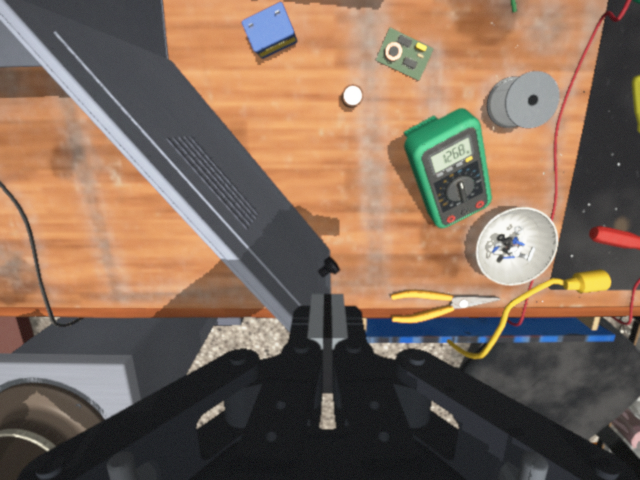

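play_rows(
  moves=[-0.1,5,0,0,0,0,-0.1,10,0,0,0,0,-0.1,14.8,0,0,0,0,-0.1,14.8,0,0,0,0],
)

```text
clock: 18.77
tcp_pos: [0.4367, -0.4847, 0.2061]
tool_rot: [[0.001, -0.006, 1.0], [-1.0, 0.006, 0.001], [-0.006, -1.0, -0.006]]
wrist_force: [-0.4, 1.1, 1.2]
width: -0.0003
```

```bash
python3 - <<'E'
from door import *
np.set_printoptions(precision=3,suppress=True)
print(sensors.read_state()['wrist_force'])
snap('wrist','w14.png')
T=tool();R=Rt(0,0)
for a in (128,120,112,104,96,90,84,78): go(q(a),R,T)
E
```

```text
[-0.379  1.063  1.211]
MOVE [-3.07, -0.01, -2.51] [0.0024, 0.0005, -0.0014]
MOVE [-5.68, -0.0, -4.63] [0.0024, 0.0005, -0.0014]
MOVE [-8.56, 0.01, -6.36] [0.0024, 0.0005, -0.0014]
MOVE [-11.66, 0.01, -7.68] [0.0024, 0.0005, -0.0014]
MOVE [-14.91, 0.02, -8.55] [0.0024, 0.0005, -0.0014]
MOVE [-17.41, 0.03, -8.9] [0.0024, 0.0005, -0.0014]
MOVE [-19.93, 0.03, -8.99] [0.0024, 0.0005, -0.0014]
MOVE [-22.45, 0.03, -8.81] [0.0024, 0.0005, -0.0014]
```

View pics/w14.png

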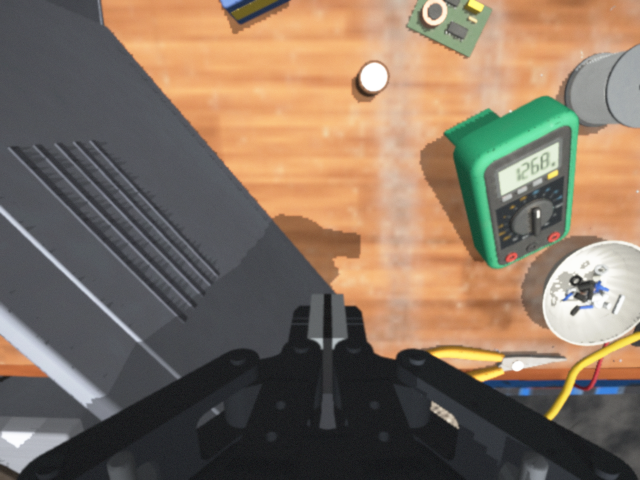

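play_rows(
  moves=[-1.6,0,-1.3,0,0,0,-3.1,0,-2.5,0,0,0,-5.7,0,-4.6,0,0,0,-8.6,0,-6.4,0,0,0,-11.7,0,-7.7,0,0,0,-14.9,0,-8.5,0,0,0,-17.4,0,-8.9,0,0,0,-19.9,0,-9,0,0,0,-22.4,0,-8.8,0,0,0,-22.4,0,-8.8,0,0,0],
)

```text
clock: 20.08
tcp_pos: [0.3512, -0.2621, 0.2143]
tool_rot: [[0.003, 0.003, 1.0], [-1.0, -0.003, 0.003], [0.003, -1.0, 0.003]]
wrist_force: [0.1, -0.0, -0.7]
width: 0.0005
```

```bash
python3 - <<'E'
from door import *
np.set_printoptions(precision=3,suppress=True)
print(sensors.read_state()['wrist_force'],sensors.read_state()['joints'])
snap('wrist','w15.png');snap('top','t15.png')
T=tool();R=Rt(0,0)
for a in (72,65,58,51,44,37,30,23): go(q(a),R,T)
E
```

```text
[ 0.054 -0.046 -0.695] [-36.724  -2.342 -14.41   77.694  -0.012 143.103]
MOVE [-2.62, 0.29, 0.31] [-0.0014, 0.0015, 0.0017]
MOVE [-5.44, 0.28, 1.15] [-0.0014, 0.0015, 0.0017]
MOVE [-8.14, 0.28, 2.32] [-0.0014, 0.0015, 0.0017]
MOVE [-10.67, 0.28, 3.82] [-0.0014, 0.0015, 0.0017]
MOVE [-13.01, 0.28, 5.62] [-0.0014, 0.0015, 0.0017]
MOVE [-15.11, 0.28, 7.68] [-0.0014, 0.0015, 0.0017]
MOVE [-16.94, 0.28, 9.99] [-0.0014, 0.0015, 0.0017]
MOVE [-18.48, 0.28, 12.5] [-0.0014, 0.0015, 0.0017]
```

View pics/t15.png

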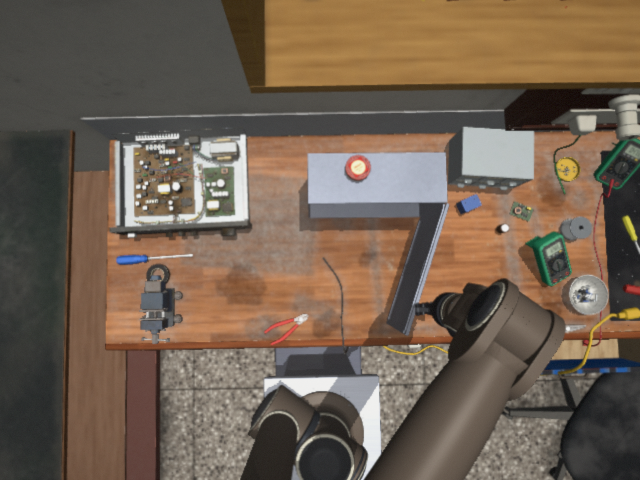

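play_rows(
  moves=[-2.6,0.3,0.3,0,0,0,-5.4,0.3,1.2,0,0,0,-8.1,0.3,2.3,0,0,0,-10.7,0.3,3.8,0,0,0,-13,0.3,5.6,0,0,0,-15.1,0.3,7.7,0,0,0,-16.9,0.3,10,0,0,0,-18.5,0.3,12.5,0,0,0,-18.5,0.3,12.5,0,0,0],
)

```text
clock: 21.3
tcp_pos: [0.4774, -0.0778, 0.2101]
tool_rot: [[0.003, 0.002, 1.0], [-1.0, -0.002, 0.003], [0.002, -1.0, 0.002]]
wrist_force: [-1.1, 0.3, 0.0]
width: -0.0002
```

```bash
python3 - <<'E'
from door import *
np.set_printoptions(precision=3,suppress=True)
print(sensors.read_state()['wrist_force'],sensors.read_state()['joints'])
snap('top','t16.png'); snap('wrist','w16.png')
T=tool();R=Rt(0,0)
for a in (18,13,9,6,3,0): go(q(a),R,T)
E
```

```text
[-1.079  0.31   0.007] [ -9.204   2.671  -9.909  77.28   -0.091 170.639]
MOVE [-0.94, 0.01, 1.88] [-0.0014, 0.0012, 0.0021]
MOVE [-1.68, 0.01, 3.85] [-0.0014, 0.0012, 0.0021]
MOVE [-2.14, 0.01, 5.47] [-0.0014, 0.0012, 0.0021]
MOVE [-2.41, 0.01, 6.7] [-0.0014, 0.0012, 0.0021]
MOVE [-2.62, 0.01, 7.95] [-0.0014, 0.0012, 0.0021]
MOVE [-2.76, 0.01, 9.2] [-0.0014, 0.0012, 0.0021]
```

View pics/t16.png

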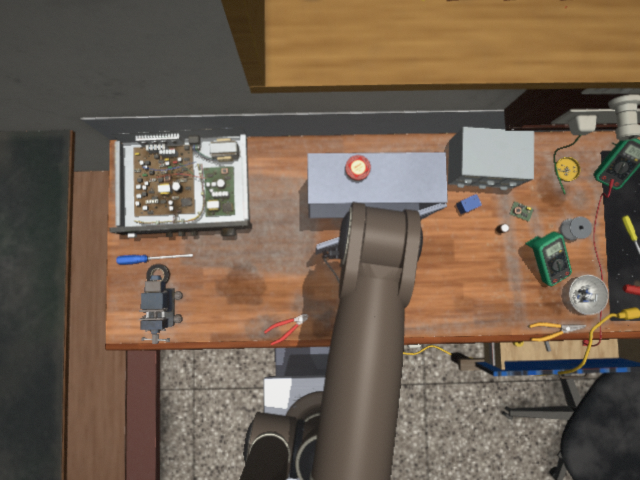

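View pics/w16.png

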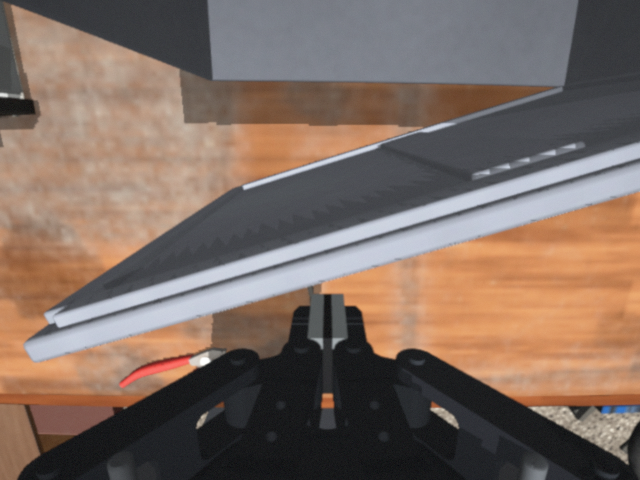

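play_rows(
  moves=[-0.9,0,1.9,0,0,0,-1.7,0,3.8,0,0,0,-2.1,0,5.4,0,0,0,-2.4,0,6.7,0,0,0,-2.6,0,7.5,0,0,0,-2.6,0,8.3,0,0,0,-2.6,0,8.8,0,0,0,-2.6,0,8.8,0,0,0],
)

```text
clock: 22.4
tcp_pos: [0.564, -0.0524, 0.2101]
tool_rot: [[0.001, 0.001, 1.0], [-1.0, -0.002, 0.001], [0.002, -1.0, 0.001]]
wrist_force: [0.1, 1.3, 0.1]
width: 0.0005
```

```bash
python3 - <<'E'
from door import *
np.set_printoptions(precision=3,suppress=True)
print(sensors.read_state()['wrist_force'],sensors.read_state()['joints'])
snap('wrist','w17.png')
E
```

```text
[0.1   1.275 0.113] [ -5.256  11.674   0.397  78.632  -0.109 174.678]
```

View pics/w17.png

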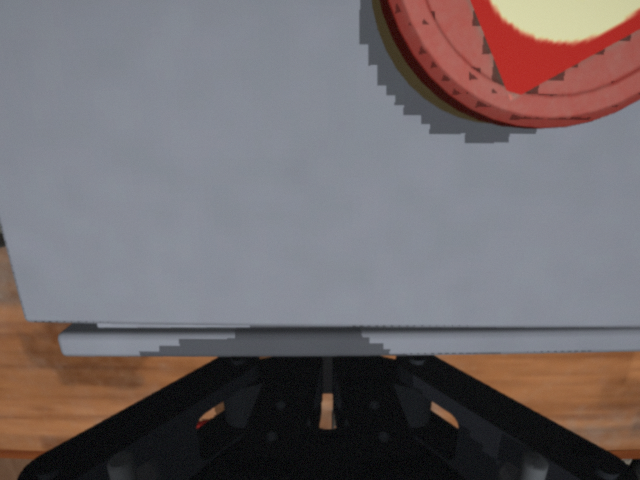

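play_rows(
  moves=[0,0,0.2,0,0,0,0,0,0.4,0,0,0,0,0,0.6,0,0,0,0,0,0.6,0,0,0],
)

```text
clock: 22.95
tcp_pos: [0.5691, -0.0526, 0.2101]
tool_rot: [[0.001, 0.0, 1.0], [-1.0, -0.002, 0.001], [0.002, -1.0, 0.0]]
wrist_force: [-4.8, -1.2, 0.7]
width: -0.0001
```

play_rows(
  moves=[0,0,0.2,0,0,0,0,0,0.4,0,0,0,0,0,0.4,0,0,0],
)

```text
clock: 23.32
tcp_pos: [0.569, -0.0528, 0.2094]
tool_rot: [[-0.0, -0.008, 1.0], [-1.0, -0.003, -0.0], [0.003, -1.0, -0.008]]
wrist_force: [-17.3, -0.6, 3.0]
width: -0.0002
```

play_rows(
  moves=[0,0,-0.5,0,0,0,0,0,-2,0,0,0,0,0,-6,0,0,0,0,0,-12,0,0,0,0,-2,-16,0,0,0,0,-2,-16,0,0,0],
)

```text
clock: 24.08
tcp_pos: [0.4076, -0.0527, 0.2329]
tool_rot: [[-0.001, -0.003, 1.0], [-1.0, -0.003, -0.001], [0.003, -1.0, -0.003]]
wrist_force: [0.2, -0.5, 0.0]
width: 0.0001
```

```bash
python3 - <<'E'
from door import *
np.set_printoptions(precision=4,suppress=True)
print(sensors.read_state()['wrist_force'],sensors.read_state()['clock'])
T=tool();np.save('w18.npy',T);snap('wrist','w18.png');snap('top','t18.png')
im=cv2.imread('pics/t18.png'); cv2.imwrite('pics/t18c.png',cv2.resize(im[130:320,290:550],None,fx=3,fy=3,interpolation=2))
E
```

```text
[ 0.2188 -0.514   0.0331] 24.075
```

View pics/w18.png

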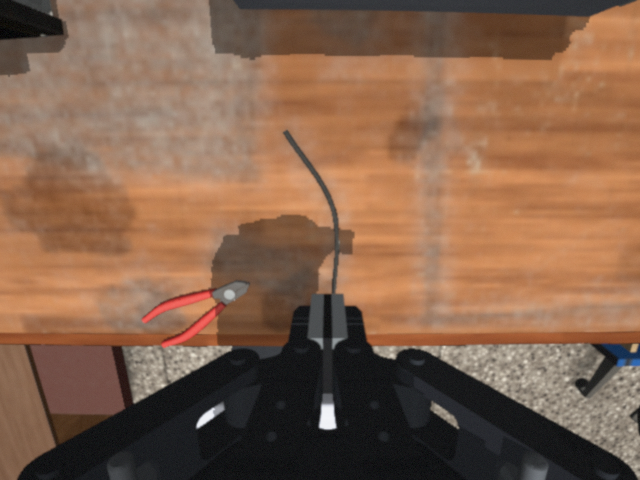

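View pics/t18c.png

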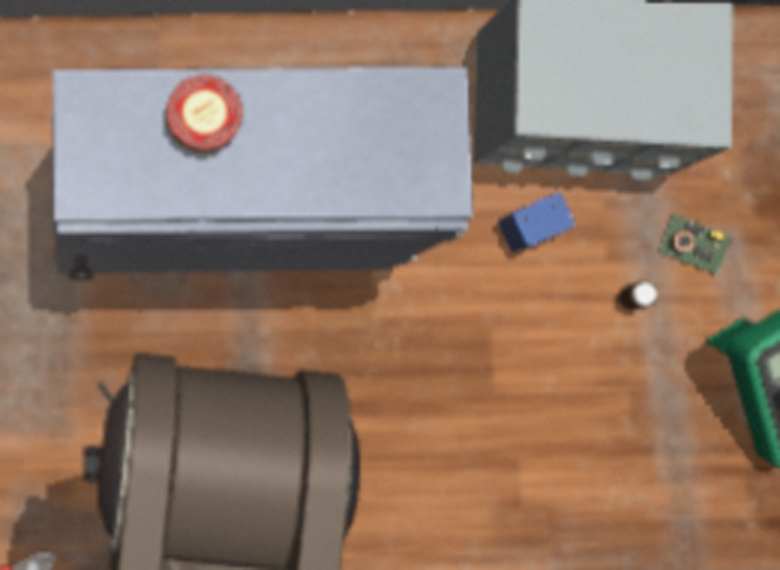

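```bash
python3 - <<'E'
from rig import ticket
print(ticket.job_done())
E
```

```text
the job is handed in; nothing more can be done
None
```

I hung the spanner by its ring on the free middle hook, shut the locker door, and handed the job in at about 24 s of robot time. No verdict is given. I could not look inside again once the door was shut.

- **Finding the hook:** I located it from the wrist camera, about 26 mm to the left of the locker's middle, rather than by feeling for it.
- **Hanging:** I entered under the roof with the spanner tilted 40°, threaded the ring over the tip, then turned it down along the hook's slope. Wrist forces stayed below about 3.5 N while threading and letting go. After letting go, the pictures showed the ring on the hook and the spanner hanging straight down. I saw it hanging again from outside after backing off.
- **Door:** I pushed it with the closed fingers until it stopped (17 N at the wrist), then backed clear. The last top picture shows it parallel to the locker's front edge, and the wrist force was about 0.5 N.
- **Bystanders:** In the last top view, the tin and battery pack look unmoved. The screwdriver and tape were last seen unmoved in a top view taken while the door was swinging shut.

**What went wrong:** On the first approach I asked for a pose outside the arm's joint range. The shank came to rest on the roof's front edge at about 6 N on the wrist sensor, and the spanner turned about 12° in the grip. I measured that turn from the pictures and corrected for it.

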